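# Stack a phone in the bonding jig

## Task

Set up the open phone for bonding its new display: lay the white back shell, open side up, between the pins of the blue jig, then the display on the shell, glass up and with its earpiece end over the shell's top end (the one with the copper pad), then the red pressing plate on the display with its larger recess at that same end. Last, stand the large brass weight in the larger recess, where the display's connectors push back, and the small steel weight in the smaller recess. Everything must sit fully down, set down gently, never dropped on the glass; leave the flux tin, the glue bottle and the red screwdriver where they are.

Things in the scene. Friction and masses are not known exactly. Their poses are not given: they have to be found in the camera images.
- jig: fixed blue I-shaped jig, 176 x 98 mm; finger gaps 72 mm long, 21 mm deep beside its middle. Black nest face 14 mm above the worktop. Eight steel pins, 8 mm thick, straight to 30 mm height, pointed to 36 mm, at x = +-58, y = +-41 mm and x = +-81, y = +-18 mm, leave a nest of 154 x 74 mm. Origin: centre of its underside; x lengthways, z up. Both ends alike: the shell may lie either way round.
- shell: white phone back shell lying open side up, 150 x 70 x 6 mm, rails 2 mm thick round its edge to z = 6 mm; grasp across the 70 mm width at the middle. Origin: centre of its underside; x lengthways towards the top end (square copper pad near it; the black battery and a small black loudspeaker lie towards the other, -x end), z up.
- display: black display module lying glass up, 148 x 68 x 6 mm, grey frame below, corners rounded; grasp across the 68 mm width at the middle. Light grey earpiece slot, 26 mm long, at its +x end. Origin: centre of its underside; x lengthways towards the earpiece, z up. On the shell it rests on the rails, 6 mm above the shell's underside.
- plate: red anodised pressing plate, 148 x 68 x 8 mm, black upright grip in its middle (30 mm along x, 14 mm along y, 8 to 33 mm above the underside). Two round bright-floored recesses 2.5 mm deep in its top: the larger, 47 mm across, at x = +44 mm; the smaller, 39 mm across, at x = -46 mm. Origin: centre of its underside; x lengthways towards the larger recess, z up. 0.2 kg.
- brass_weight: upright brass cylinder weight, 44 mm diameter, 24 mm tall, with a knob of 18 mm diameter from 30 to 42 mm height on a neck of 12 mm. Origin: centre of its underside. About 0.26 to 0.38 kg.
- steel_weight: upright steel cylinder weight, 36 mm diameter, 24 mm tall, with a knob of 18 mm diameter from 30 to 42 mm height on a neck of 12 mm. Origin: centre of its underside. About 0.15 to 0.23 kg.
- flux_tin: bystander: round flux tin, white with a yellow and purple lid, 50 mm diameter, 21 mm tall, behind the work. Origin: centre of its underside.
- glue_bottle: bystander: slim white glue bottle with a red cap, 27 mm diameter, 74 mm tall, left of the work. Origin: centre of its underside.
- driver_lying_2: bystander: red precision screwdriver, 130 mm long, 15 mm thick, lying on the blue mat. Origin: under its middle.
Not all that is in view belongs to the job. Several things have the shape of the brass_weight; the one meant has the colours described above.

How it is judged:
By the outcome, as a careful person would: the job done as asked, in the order asked, and still so for the second after the job is handed in, with the robot touching nothing.
It also fails if it takes over 96 s, if anything falls off the work surface, if the arm or the gripper's body presses on something with over 40 N, if the wrist force passes 120 N, or if a joint passes its speed limit or range.

## Robot

A 6-joint arm with a two-finger parallel gripper is mounted at the origin on a cart in front of the work surface, level with it; the furniture and walls round the work are solid. World frame = base frame: x ahead of the robot, y to its left, z up, the work surface at z = 0. Lengths are in m, angles in rad, forces in N, time in s.
With the tool pointing down it reaches from about 0.375 to 0.9 m from the base axis. Payload 3.1 kg.
Tool frame: the origin (TCP) lies on the centre line of the jaws, within the pads' length; the fingertips stand 14 mm ahead of it and the grasp point (between the pads) lies 5 mm behind it; z points along the fingers, y is the line along which they close (so a half turn about z gives the same grasp; the last joint's range is limited). The gripper opens to 87 mm and grips with 3 to 60 N. Pads are 19 mm wide; open, the fingers measure 117 mm over their backs; the gripper's body (75 mm by 190 mm) begins 51 mm behind the grasp point.
Start: joints at [1.018, 0.527, 1.433, -0, 1.181, -0.178], TCP at [0.228, 0.582, 0.212] pointing down, gripper open.
Joint ranges: [-3.08, 3.08], [-0.75, 2.2], [0.22, 2.44], [-1.43, 4.57], [0, 2.65], [-2.85, 2.85]. Speed limits (rad/s): [2.79, 2.79, 3.14, 3.14, 3.14, 3.14].

## Interface

Orientations are given as a unit quaternion [x, y, z, w].
In Python, from rig import robot gives the robot as it stands.
- The arm moves only by the tool move_arm, never from a script. Its argument "commands" is a list of rows, each an object with "hand": the finger opening in cm, from 0 to 8.7; "travel": the shift along the tool's x, y, z in cm, a list of three; "twist": the turn, a rotation vector about the tool's x, y, z in degrees, a list of three. In form: [{"hand": hand, "travel": [dx, dy, dz], "twist": [wx, wy, wz]}, ...]. A call has 1 to 5 rows; each row shifts and turns the commanded pose from where the row before left it, along the tool's axes as they then stand; what a row does not reach is not made up. A row lasts 1/12 s, in which the tool goes at most 41.7 mm and 7.16 degrees, less where a joint would pass 70% of its speed; a pose out of reach is approached as far as the arm can. A call is refused whole if a number of a shift passes 4.17 or a number of a turn 7.16, either way. A call with a gripper value outside its range is refused whole. The fingers move at their own pace and stop on an object; "force" is the grip in N (left out, the last holds). Time passes only in rows, so rows that do not move let the fingers close. It gives the time, the measured TCP pose, the force, the opening and the grip force at its end, in the units of the state.
- robot.get_obs(): the state, without advancing time (a new reading comes with each control period).
- robot.camera(name): name is "scene" or "side" or "wrist"; returns a dict with "frame" (480x640x3 uint8, red, green, blue), "fov_y" (degrees; the focal length in pixels is half the picture's height over the tangent of half this angle, whatever the lens; pixels are square), "cx", "cy" (the principal point, pixels), "extrinsics" (4x4, takes a point from camera to world coordinates); the wrist camera has in their place "T_tool_cam" (4x4, takes a point from camera to tool coordinates, whose origin is the TCP and whose axes are the flange's). Camera axes: x right, y down, z forward; pixel columns grow to the right and rows downward; lengths in m; the calibration is good to about 2 mm. The wrist camera is an equidistant fisheye: a pixel r from the principal point sees the ray r / f radians off the axis. A picture is of the moment at which its call begins: read the wrist's pose just before it. There is no depth.
- robot.hand_in(): hands the job in; it is judged then, once.
The state is a dict: "time": time; "q": joint angles; "joint_velocities": joint speeds; "joint_torque": joint torques, N m; "position": TCP position; "tool_rot": TCP orientation; "ft_force": force on the tool from outside, world axes, zero at the start; "moment": the same for the moment, N m; "grip_width": finger opening in m; "grip_force": force on a finger pad.
Only numpy, scipy, OpenCV 4.12 (cv2) and the standard library are available. Lean on these libraries where they do the work, as an engineer would, in place of code of your own. Each camera call takes 0.05 s, during which the arm holds its last target. There are 200 camera calls.

## Working session

There is one attempt and no reset: what is moved stays moved. The work goes in short steps, Python scripts to look and compute and a tool call to move; the robot and the scene stay as the last step left them, time stands still between calls to the robot, and variables do not carry over. Pictures are saved under pics/ and viewed, at most 14 in all, crops included, and the job is handed in when it is done.

Besides the shell and the picture viewer there is one more tool, called after "Call:" as name(argument=value, ...) on one line, values as JSON. move_arm: Moves the arm, as the interface text tells. Its arguments: {"type":"object","properties":{"commands":{"type":"array"},"force":{"type":"number"}},"required":["commands"]}

```bash
ls; mkdir -p pics; cat > h.py <<'E'
import numpy as np,cv2
from rig import robot
from scipy.spatial.transform import Rotation as R
def snap(n,f):
    o=robot.get_obs(); c=robot.camera(n); cv2.imwrite('pics/'+f+'.png',c['frame'][:,:,::-1])
    c=dict(c)
    if 'T_tool_cam' in c:
        T=np.eye(4);T[:3,:3]=R.from_quat(o['tool_rot']).as_matrix();T[:3,3]=o['position']
        c['extrinsics']=T@np.array(c['T_tool_cam']);c['fish']=1
    np.save('pics/'+f+'.npy',c,allow_pickle=True); return c
def load(f): return np.load('pics/'+f+'.npy',allow_pickle=True).item()
def ray(c,u,v):
    f=240/np.tan(np.radians(c['fov_y'])/2); x=u-c['cx'];y=v-c['cy']
    if 'fish' in c:
        r=np.hypot(x,y)+1e-9;t=r/f;d=np.array([x/r*np.sin(t),y/r*np.sin(t),np.cos(t)])
    else: d=np.array([x/f,y/f,1.])
    E=np.array(c['extrinsics']);d=E[:3,:3]@d
    return E[:3,3],d/np.linalg.norm(d)
def atz(c,u,v,z):
    o,d=ray(c,u,v);return o+d*(z-o[2])/d[2]
def tri(*l):
    A=np.zeros((3,3));b=np.zeros(3)
    for c,u,v in l:
        o,d=ray(c,u,v);P=np.eye(3)-np.outer(d,d);A+=P;b+=P@o
    p=np.linalg.solve(A,b)
    return p,[float(np.linalg.norm((np.eye(3)-np.outer(d,d))@(p-o))) for o,d in [ray(*x) for x in l]]
def proj(c,p):
    E=np.linalg.inv(np.array(c['extrinsics']));q=E[:3,:3]@np.array(p)+E[:3,3]
    f=240/np.tan(np.radians(c['fov_y'])/2)
    if 'fish' in c:
        t=np.arctan2(np.hypot(q[0],q[1]),q[2]);k=f*t/np.hypot(q[0],q[1])
        return np.array([c['cx']+k*q[0],c['cy']+k*q[1]])
    return np.array([c['cx']+f*q[0]/q[2],c['cy']+f*q[1]/q[2]])
E
python3 - <<'E'
from h import *
for n in ['scene','side','wrist']:
    c=snap(n,n+'0'); print(n,c['fov_y'],c['cx'],c['cy'],np.round(c['extrinsics'],3).tolist())
    if n=='wrist': print(np.round(c['T_tool_cam'],4).tolist())
print(robot.get_obs())
E
```

```text
pics
scene 47.591414238602184 320.6779895147632 248.76211783545028 [[0.922, 0.305, -0.237, 0.886], [0.386, -0.707, 0.592, -0.638], [0.013, -0.638, -0.77, 1.002], [0.0, 0.0, 0.0, 1.0]]
side 52.139548758885496 314.21170412600156 244.03987075149058 [[0.95, -0.183, 0.253, 0.222], [-0.312, -0.526, 0.791, -1.0], [-0.012, -0.831, -0.557, 0.827], [0.0, 0.0, 0.0, 1.0]]
wrist 65.70646984690485 315.2021278228707 236.13931642933355 [[0.364, 0.904, 0.223, 0.167], [0.931, -0.353, -0.089, 0.606], [-0.002, 0.241, -0.971, 0.383], [0.0, 0.0, 0.0, 1.0]]
[[0.0008, -0.9705, -0.2409, 0.0661], [1.0, 0.0008, 0.0003, 0.0002], [-0.0001, -0.2409, 0.9705, -0.172], [0.0, 0.0, 0.0, 1.0]]
{'time': 0.15, 'q': array([ 1.01849553e+00,  5.28287802e-01,  1.43354905e+00,  2.69309357e-05,
        1.18141262e+00, -1.78510542e-01]), 'joint_velocities': array([ 0.00059399, -0.00221339, -0.00450922, -0.00151308,  0.00017213,
       -0.00056223]), 'joint_torque': array([-1.20691331e-05, -4.40431952e+01, -1.76841742e+01,  6.33188593e-02,
        5.51959290e-02, -9.35057574e-05]), 'position': array([0.22789433, 0.58137874, 0.21119359]), 'tool_rot': array([ 1.85813959e-01,  9.82584595e-01, -7.69265042e-04, -3.07644372e-04]), 'ft_force': array([-0.10658242,  0.58781666, -0.01853855]), 'moment': array([-0.03308631, -0.01947354, -0.00678554]), 'grip_force': 0.0, 'grip_width': 0.08649357264517851}
```

View pics/scene0.png

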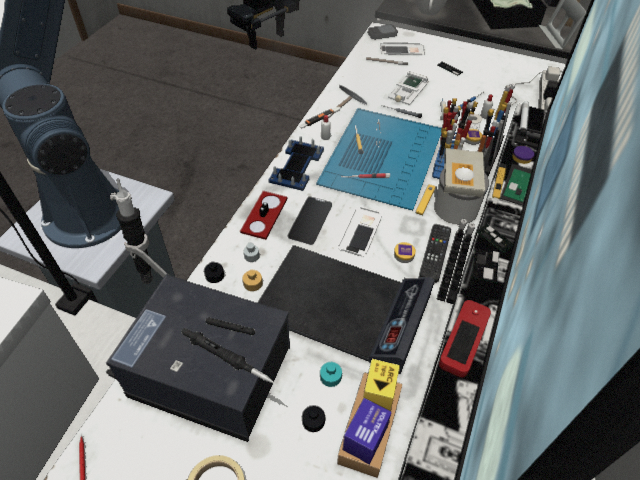

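View pics/side0.png

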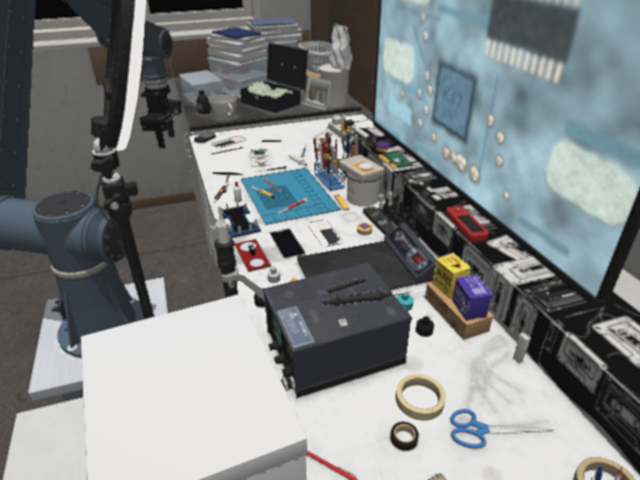

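View pics/wrist0.png

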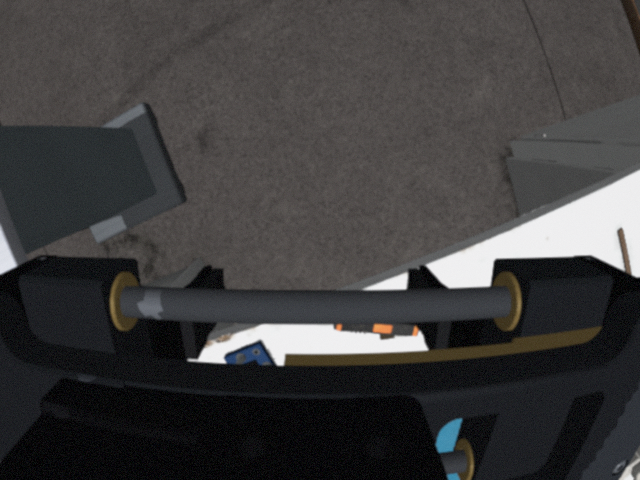

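The scene view shows the jig at (297,163), plate at (264,215), display at (310,220), shell at (361,230), steel weight at (252,252) and brass weight at (252,280). A black decoy stands at (214,271). The side view shows the same things smaller, and the wrist view mostly the floor.

```bash
python3 - <<'E'
from h import *
s=load('scene0')
for n,u,v,z in [('jig',297,163,.014),('plate',264,215,.008),('disp',310,220,.006),('shell',361,230,.006),('steel',252,246,.04),('brass',252,272,.04),('black',214,265,.04),('tin',404,250,.02),('glue',326,122,.07),('driver',367,176,.01),('box',190,285,.1)]:
    print(n,np.round(atz(s,u,v,z),3))
c=s['frame'][130:310,180:420];cv2.imwrite('pics/sc.png',cv2.resize(c,None,fx=3.3,fy=3.3,interpolation=cv2.INTER_CUBIC)[:, :, ::-1])
E
```

```text
jig [0.406 0.375 0.014]
plate [0.408 0.171 0.008]
disp [0.519 0.203 0.006]
shell [0.647 0.222 0.006]
steel [0.441 0.047 0.04 ]
brass [ 0.476 -0.02   0.04 ]
black [ 0.389 -0.036  0.04 ]
tin [0.764 0.191 0.02 ]
glue [0.437 0.503 0.07 ]
driver [0.597 0.406 0.01 ]
box [ 0.401 -0.138  0.1  ]
```

View pics/sc.png

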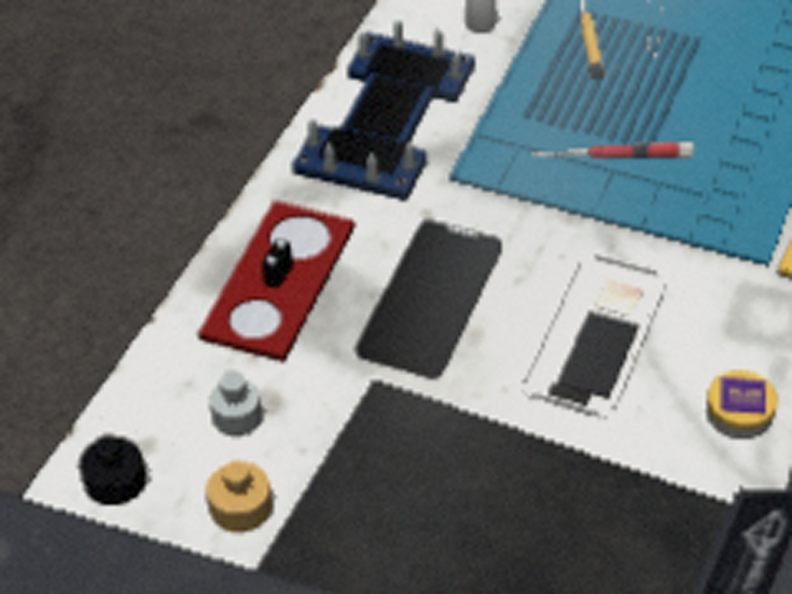

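The crop shows the plate's large recess, the earpiece and the copper pad all at the far (+y) end, with the jig beyond them. Next I move the wrist camera over the work.

```bash
cat >> h.py <<'E'
def plan(x,y,z,yaw=None,n=None,o=None):
    """rows to TCP (x,y,z), tool-y at yaw deg, pointing down. trapezoid-free uniform"""
    o=o or robot.get_obs();p=np.array(o['position']);Q=R.from_quat(o['tool_rot'])
    if yaw is None: Y=Q.as_matrix()[:,1];yaw=np.degrees(np.arctan2(Y[1],Y[0]))
    a=np.radians(yaw);G=R.from_matrix(np.array([[-np.sin(a),np.cos(a),0],[np.cos(a),np.sin(a),0],[0,0,-1]]).T@np.eye(3)) if 0 else R.from_matrix(np.column_stack([[-np.sin(a),np.cos(a),0],[np.cos(a),np.sin(a),0],[0,0,-1]]))
    d=np.array([x,y,z])-p;w=(Q.inv()*G).as_rotvec()
    n=n or int(max(np.ceil(np.linalg.norm(d)/.04),np.ceil(np.degrees(np.linalg.norm(w))/7.1),1))
    out=[]
    for i in range(n):
        Qi=Q*R.from_rotvec(w*i/n);out.append((np.round(Qi.inv().apply(d/n)*100,2).tolist(),np.round(np.degrees(w/n),2).tolist()))
    for t in out: print(t)
E
python3 -c "
from h import *
plan(.47,.22,.33,0)"
```

```text
([-2.98, -2.07, -0.99], [-0.01, 0.0, 5.72])
([-3.17, -1.76, -0.99], [-0.01, 0.0, 5.72])
([-3.33, -1.44, -0.99], [-0.01, 0.0, 5.72])
([-3.45, -1.1, -0.99], [-0.01, 0.0, 5.72])
([-3.55, -0.75, -0.99], [-0.01, 0.0, 5.72])
([-3.6, -0.39, -0.99], [-0.01, 0.0, 5.72])
([-3.62, -0.03, -0.99], [-0.01, 0.0, 5.72])
([-3.61, 0.33, -0.99], [-0.01, 0.0, 5.72])
([-3.56, 0.69, -0.99], [-0.01, 0.0, 5.72])
([-3.47, 1.04, -0.99], [-0.01, 0.0, 5.72])
([-3.35, 1.38, -0.99], [-0.01, 0.0, 5.72])
([-3.2, 1.71, -0.99], [-0.01, 0.0, 5.72])
```

Call:
move_arm(commands=[{"hand": 8.7,"travel": [-2.98,-2.07,-1],"twist": [0,0,5.7]},{"hand": 8.7,"travel": [-3.17,-1.76,-1],"twist": [0,0,5.7]},{"hand": 8.7,"travel": [-3.33,-1.44,-1],"twist": [0,0,5.7]},{"hand": 8.7,"travel": [-3.45,-1.1,-1],"twist": [0,0,5.7]},{"hand": 8.7,"travel": [-3.55,-0.75,-1],"twist": [0,0,5.7]}])

```text
time: 0.57
position: [0.3294, 0.4297, 0.262]
tool_rot: [0.424, 0.906, -0.0, -0.0]
ft_force: [0.3, -0.7, 1.5]
grip_width: 0.0871
grip_force: 0.0
```

Call:
move_arm(commands=[{"hand": 8.7,"travel": [-3.6,-0.4,-1],"twist": [0,0,5.7]},{"hand": 8.7,"travel": [-3.6,0,-1],"twist": [0,0,5.7]},{"hand": 8.7,"travel": [-3.6,0.33,-1],"twist": [0,0,5.7]},{"hand": 8.7,"travel": [-3.56,0.7,-1],"twist": [0,0,5.7]},{"hand": 8.7,"travel": [-3.47,1.04,-1],"twist": [0,0,5.7]}])

```text
time: 0.98
position: [0.4307, 0.2796, 0.3123]
tool_rot: [0.634, 0.773, -0.0, -0.0]
ft_force: [0.1, -0.3, -0.2]
grip_width: 0.0868
grip_force: 0.0
```

Call:
move_arm(commands=[{"hand": 8.7,"travel": [-3.35,1.38,-1],"twist": [0,0,5.7]},{"hand": 8.7,"travel": [-3.2,1.7,-1],"twist": [0,0,5.7]},{"hand": 8.7,"travel": [0,0,0],"twist": [0,0,0]}])

```text
time: 1.23
position: [0.4758, 0.2164, 0.3338]
tool_rot: [0.709, 0.705, 0.002, 0.003]
ft_force: [-0.1, -1.0, 0.2]
grip_width: 0.087
grip_force: 0.0
```

```bash
python3 -c "
from h import *
c=snap('wrist','w1');o=robot.get_obs();print(o['position'],o['tool_rot'],o['joint_velocities'].round(3),o['q'].round(2),c['extrinsics'].round(3))
s=c['frame'];cv2.imwrite('pics/w1b.png',cv2.resize(s,(800,600),interpolation=cv2.INTER_CUBIC)[:,:,::-1])"
```

```text
[0.4732639  0.21864313 0.33278506] [0.70788192 0.70632947 0.00097874 0.00095777] [ 0.063  0.001  0.051  0.035  0.013 -0.01 ] [ 0.22  0.26  1.53 -0.    1.36  0.22] [[ 1.    -0.007  0.005  0.474]
 [-0.005 -0.97  -0.243  0.283]
 [ 0.007  0.243 -0.97   0.506]
 [ 0.     0.     0.     1.   ]]
```

View pics/w1b.png

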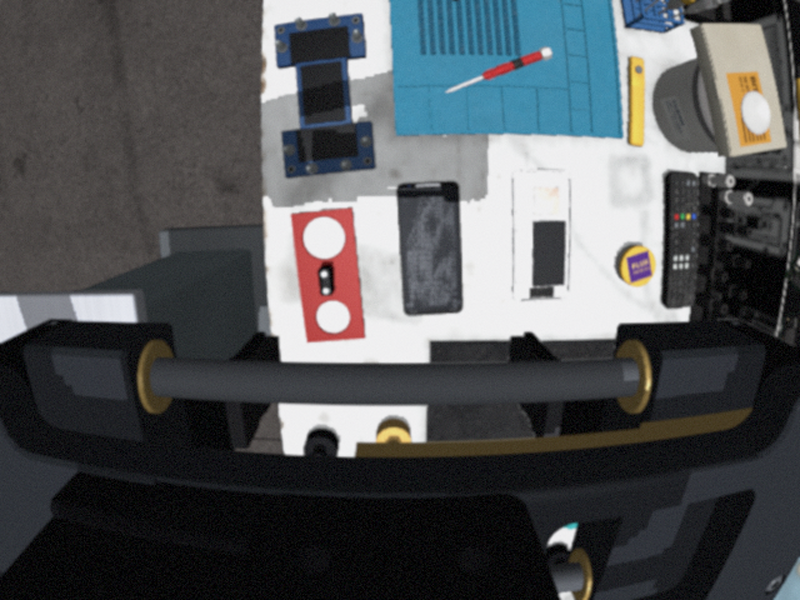

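The wrist view shows the jig, plate, display and shell clearly, all with their "top" towards the top of the image. I take a second view further back (-y), for heights and for the weights.

Call:
move_arm(commands=[{"hand": 8.7,"travel": [-3.5,0,0],"twist": [0,0,0]},{"hand": 8.7,"travel": [-3.5,0,0],"twist": [0,0,0]},{"hand": 8.7,"travel": [-3.5,0,0],"twist": [0,0,0]},{"hand": 8.7,"travel": [-2,0,0],"twist": [0,0,0]},{"hand": 8.7,"travel": [0,0,0],"twist": [0,0,0]}])

```text
time: 1.7
position: [0.4703, 0.094, 0.3313]
tool_rot: [0.707, 0.707, -0.001, -0.0]
ft_force: [-0.3, 0.5, 1.0]
grip_width: 0.0871
grip_force: 0.0
```

```bash
python3 -c "
from h import *
c=snap('wrist','w2');o=robot.get_obs();print(o['position'],o['tool_rot'],o['joint_velocities'].round(3))
s=c['frame'];cv2.imwrite('pics/w2b.png',cv2.resize(s,(800,600),interpolation=cv2.INTER_CUBIC)[:,:,::-1])"
```

```text
[0.47034831 0.09575679 0.33143067] [ 7.06584055e-01  7.07628610e-01 -3.15415927e-04 -7.89850746e-04] [ 0.041  0.006 -0.012  0.021  0.003  0.015]
```

View pics/w2b.png

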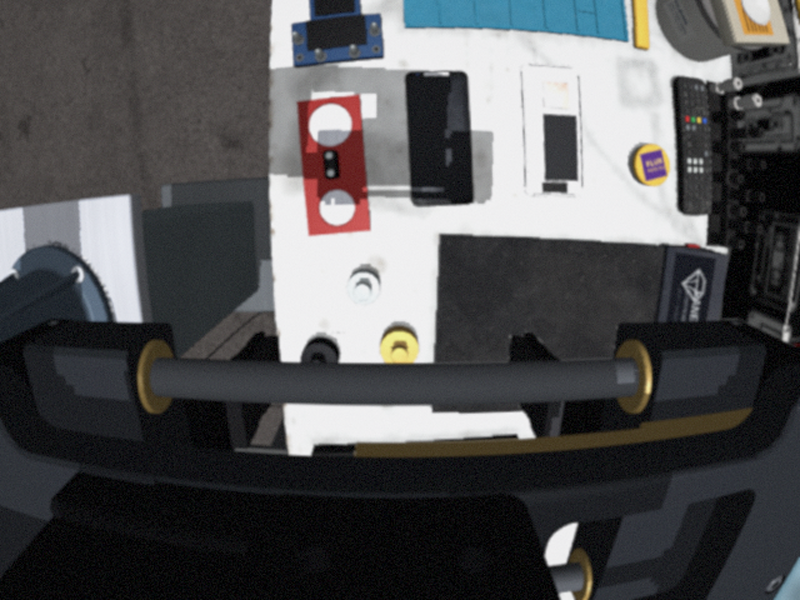

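Weights are now in view: steel at (365,285), brass at (400,345) and the decoy at (320,355), in 800-px coordinates. I rectify both views to horizontal planes and fit the shapes.

```bash
cat >> h.py <<'E'
def ortho(c,z,x0,x1,y0,y1,s=2000):
    X,Y=np.meshgrid(np.arange(x0,x1,1/s),np.arange(y0,y1,1/s))
    E=np.linalg.inv(np.array(c['extrinsics']));P=np.stack([X,Y,0*X+z],-1)@E[:3,:3].T+E[:3,3]
    f=240/np.tan(np.radians(c['fov_y'])/2);r=np.hypot(P[...,0],P[...,1])
    k=f*np.arctan2(r,P[...,2])/r if 'fish' in c else f/P[...,2]
    return cv2.remap(c['frame'],(c['cx']+k*P[...,0]).astype('f4'),(c['cy']+k*P[...,1]).astype('f4'),cv2.INTER_LINEAR)
def rect(c,z,box,maskf,s=2000,hull=False):
    im=ortho(c,z,*box,s=s).astype(int);m=maskf(im[...,0],im[...,1],im[...,2]).astype('u1')
    m=cv2.morphologyEx(m,cv2.MORPH_OPEN,np.ones((3,3)))
    if hull: pts=cv2.findNonZero(m)
    else: pts=max(cv2.findContours(m,cv2.RETR_EXTERNAL,cv2.CHAIN_APPROX_NONE)[0],key=cv2.contourArea)
    (cx,cy),(w,h),a=cv2.minAreaRect(pts)
    if w>h: w,h,a=h,w,a-90
    a=(a+90)%180-90
    return np.round([box[0]+cx/s,box[2]+cy/s,w/s,h/s,a],4)  # a: yaw(deg) of the short side vs world x
red=lambda r,g,b:(r>110)&(g<80)&(b<80)
blue=lambda r,g,b:(b>r+25)&(b<170)&(r<90)
dark=lambda r,g,b:(r<75)&(g<75)&(b<75)
E
python3 - <<'E'
from h import *
for f in ['w1','w2']:
    c=load(f);print(f)
    for n,z,box,m in [('plate',.008,(.34,.47,.05,.30),red),('disp',.006,(.46,.575,.08,.31),dark),('jig',.014,(.32,.475,.25,.49),blue)]:
        print(n,rect(c,z,box,m))
    for n,z,box in [('shell',.006,(.57,.73,.1,.33)),('jig',.014,(.33,.48,.26,.48)),('wts',.024,(.34,.54,-.08,.12))]:
        cv2.imwrite(f'pics/{f}_{n}.png',ortho(c,z,*box,s=2000)[::-1,:,::-1])
a=[cv2.imread(f'pics/{n}.png') for n in ['w1_shell','w2_shell','w1_jig','w2_wts']]
H=max(i.shape[0] for i in a);im=np.hstack([cv2.copyMakeBorder(i,0,H-i.shape[0],0,8,0) for i in a]);print(im.shape,[i.shape for i in a])
cv2.imwrite('pics/m1.png',im[:,:])
E
```

```text
w1
plate [0.4038 0.1799 0.063  0.1435 4.8991]
disp [0.5161 0.2162 0.0659 0.1311 2.2792]
jig [0.4034 0.3802 0.0568 0.0754 4.2364]
w2
plate [ 4.04500e-01  2.31900e-01  3.84000e-02  5.81000e-02 -8.64965e+01]
disp [0.5167 0.2088 0.0667 0.1445 3.1798]
jig [0.4423 0.3191 0.026  0.0502 3.1798]
(460, 1374, 3) [(460, 321, 3), (460, 321, 3), (440, 300, 3), (400, 400, 3)]
```

```bash
cat >> h.py <<'E'
def fit(c,P,z,g,rng=(.012,.012,6),s=2000):
    """P: Nx2 outline pts in body frame; g=(x,y,yaw of short side deg) ; maximise mean gradient"""
    from scipy.optimize import differential_evolution as DE
    R0=np.abs(P).max()*1.5+.02;b=(g[0]-R0,g[0]+R0,g[1]-R0,g[1]+R0)
    im=cv2.GaussianBlur(ortho(c,z,*b,s=s).astype('f4'),(0,0),1.5)
    gm=np.zeros(im.shape[:2],'f4')
    for k in range(3): gm=np.maximum(gm,np.hypot(cv2.Sobel(im[...,k],5,1,0),cv2.Sobel(im[...,k],5,0,1)))
    gm=np.minimum(gm,np.percentile(gm,97))
    def cost(v):
        a=np.radians(v[2]);q=P@np.array([[np.cos(a),np.sin(a)],[-np.sin(a),np.cos(a)]])+v[:2]
        u=((q-[b[0],b[2]])*s).astype('f4')
        return -float(cv2.remap(gm,u[:,0].copy(),u[:,1].copy(),1).mean())
    r=DE(cost,[(g[i]-rng[i],g[i]+rng[i]) for i in range(3)],seed=1,popsize=25,tol=1e-6)
    return np.round(r.x,4),round(-r.fun,1)
def seg(a,b,n=60,k=.0):
    t=np.linspace(k,1-k,n)[:,None];return np.array(a)*(1-t)+np.array(b)*t
def rectP(w,h,k=.1):
    w/=2;h/=2;C=[(-w,-h),(w,-h),(w,h),(-w,h)];return np.vstack([seg(C[i],C[(i+1)%4],60,k) for i in range(4)])
def circP(r): t=np.linspace(0,2*np.pi,120)[:-1];return np.c_[r*np.cos(t),r*np.sin(t)]
def jigP():
    h=.049;L=.088;g=.036;d=h-.021
    C=[(-h,-L),(h,-L),(h,-g),(d,-g),(d,g),(h,g),(h,L),(-h,L),(-h,g),(-d,g),(-d,-g),(-h,-g)]
    return np.vstack([seg(C[i],C[(i+1)%12],40,.05) for i in range(12)])
def draw(c,L,fn,crop=None,k=1.25):
    im=cv2.resize(c['frame'],None,fx=k,fy=k,interpolation=cv2.INTER_CUBIC)[:,:,::-1].copy()
    for P,z,v in L:
        a=np.radians(v[2]);q=P@np.array([[np.cos(a),np.sin(a)],[-np.sin(a),np.cos(a)]])+v[:2]
        for x in q:
            u=(proj(c,[*x,z])+.5)*k-.5;cv2.circle(im,tuple(int(i) for i in np.round(u)),0,(0,255,0),-1)
    if crop: im=im[crop[1]:crop[3],crop[0]:crop[2]]
    cv2.imwrite(fn,im)
E
cat > m.py <<'E'
from h import *
from sys import argv
S=[('plate',rectP(.068,.148,.02),.008,(.404,.18,5)),('lrg',circP(.0235),.008,(.400,.224,0)),('sml',circP(.0195),.008,(.408,.134,0)),('disp',rectP(.068,.148),.006,(.516,.208,2.5)),('shell',rectP(.07,.15,.06),.006,(.645,.22,0)),('jig',jigP(),.014,(.403,.38,4)),('brass',circP(.022),.024,(.47,-.015,0)),('steel',circP(.018),.024,(.435,.05,0))]
W={}
for f in ['w1','w2']:
    c=load(f);L=[]
    for n,P,z,g in S:
        if f=='w1' and n in('brass','steel') or f=='w2' and n=='jig':continue
        v,q=fit(c,P,z,g);print(f,n,v,q);L.append((P,z,v));W[f,n]=v
    draw(c,L,f'pics/{f}_fit.png',(250,0,700,480) if f=='w1' else (250,0,700,480),1.25)
cv2.imwrite('pics/fit.png',cv2.resize(np.hstack([cv2.imread('pics/w1_fit.png')[:360],cv2.imread('pics/w2_fit.png')[:360]]),(800,320)))
for n in ['plate','lrg','sml','disp','shell']:
    d=W['w2',n][:2]-W['w1',n][:2];print(n,(d*1000).round(1),'dz~',round(1000*d[1]*.49/.123,1))
E
python3 m.py
```

```text
w1 plate [0.4048 0.1797 4.4207] 140.0
w1 lrg [ 0.401   0.2231 -5.1241] 155.7
w1 sml [0.4079 0.1339 2.0286] 156.5
w1 disp [0.5172 0.209  3.152 ] 127.3
w1 shell [ 0.6376  0.2274 -0.799 ] 43.0
w1 jig [0.4036 0.3793 4.3585] 113.0
w2 plate [0.4045 0.1789 4.4639] 116.6
w2 lrg [0.4009 0.2228 2.9665] 139.8
w2 sml [ 0.4078  0.1331 -2.3589] 137.8
w2 disp [0.517  0.2089 2.6023] 127.1
w2 shell [0.6425 0.2289 2.2003] 45.4
w2 brass [ 0.4748 -0.0159  0.9398] 111.9
w2 steel [0.438  0.0554 4.9131] 47.8
plate [-0.3 -0.8] dz~ -3.2
lrg [-0.1 -0.3] dz~ -1.2
sml [-0.1 -0.8] dz~ -3.2
disp [-0.2 -0.1] dz~ -0.4
shell [4.9 1.5] dz~ 6.0
```

```bash
python3 -c "
import cv2,numpy as np
a=cv2.imread('pics/w1_fit.png')[:,:400];b=cv2.imread('pics/w2_fit.png')[:,:400];cv2.imwrite('pics/fit2.png',np.hstack([a,b]))"
```

```text
(no output)
```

View pics/fit2.png

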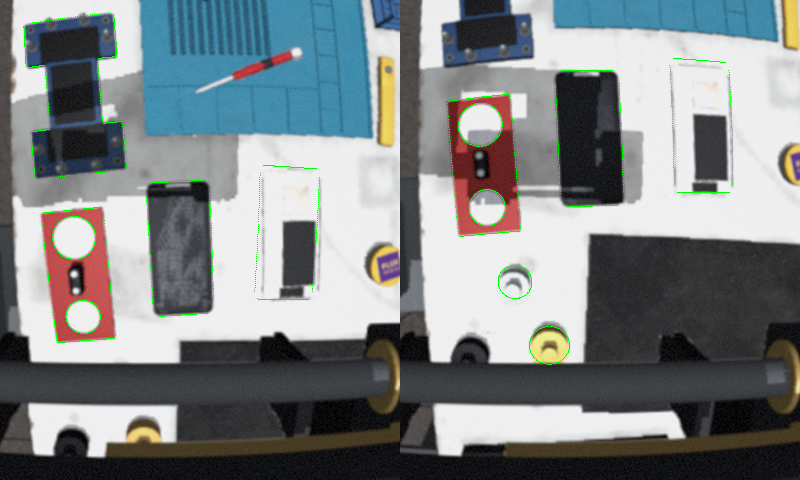

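The overlays fit the plate, its recesses, the display, jig, brass and steel well. The shell outline is uncertain, being white on white, so I take a closer look on the way to grasping it.

Call:
move_arm(commands=[{"hand": 8.7,"travel": [0.6,2.8,2.8],"twist": [0,0,0]},{"hand": 8.7,"travel": [0.6,2.8,2.8],"twist": [0,0,0]},{"hand": 8.7,"travel": [0.6,2.8,2.8],"twist": [0,0,0]},{"hand": 8.7,"travel": [0.6,2.8,2.8],"twist": [0,0,0]},{"hand": 8.7,"travel": [0.6,2.8,2.8],"twist": [0,0,0]}])

```text
time: 2.17
position: [0.6114, 0.1296, 0.1901]
tool_rot: [0.705, 0.709, 0.0, -0.001]
ft_force: [0.4, 0.3, 1.1]
grip_width: 0.0873
grip_force: 0.0
```

Call:
move_arm(commands=[{"hand": 8.7,"travel": [0.6,2.8,2.8],"twist": [0,0,0]},{"hand": 8.7,"travel": [0,0,0],"twist": [0,0,0]},{"hand": 8.7,"travel": [0,0,0],"twist": [0,0,0]}])

```text
time: 2.42
position: [0.6372, 0.1351, 0.1593]
tool_rot: [0.705, 0.709, -0.003, -0.003]
ft_force: [-0.3, 0.1, 0.1]
grip_width: 0.0867
grip_force: 0.0
```

```bash
python3 -c "
from h import *
c=snap('wrist','w3');o=robot.get_obs();print(o['position'],o['tool_rot'])
dk=lambda r,g,b:(r<60)&(g<60)&(b<60)
im=ortho(c,.006,.57,.73,.13,.31,s=3000)
cv2.imwrite('pics/w3o.png',im[::-1,:,::-1]);print(im.shape)"
```

```text
[0.63762616 0.13476185 0.1620428 ] [ 0.7051409   0.7090639  -0.00134826 -0.00169517]
(540, 481, 3)
```

View pics/w3o.png

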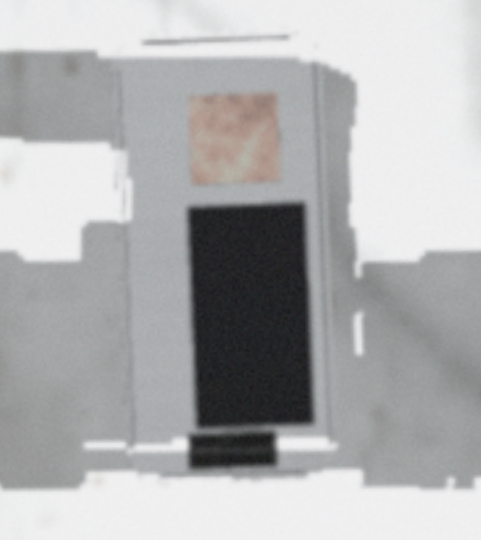

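The rectified shell view (3 px/mm) shows the inner rail lines: left x≈128, right ≈323, top row ≈40, bottom ≈474. That puts the shell centre at about (0.645, 0.224) with yaw ≈2.3°, copper pad at +y. I move above it.

Call:
move_arm(commands=[{"hand": 8.7,"travel": [3,0.25,0],"twist": [0,0,-1]},{"hand": 8.7,"travel": [3,0.25,0],"twist": [0,0,-1]},{"hand": 8.7,"travel": [2.9,0.4,2],"twist": [0,0,0]},{"hand": 8.7,"travel": [0,0,3.5],"twist": [0,0,0]},{"hand": 8.7,"travel": [0,0,3.5],"twist": [0,0,0]}])

```text
time: 2.88
position: [0.6477, 0.2256, 0.0785]
tool_rot: [0.692, 0.722, 0.004, 0.003]
ft_force: [1.0, -0.7, -0.3]
grip_width: 0.0869
grip_force: 0.0
```

Call:
move_arm(commands=[{"hand": 8.7,"travel": [0,0,0],"twist": [0,0,0]},{"hand": 8.7,"travel": [0,0,0],"twist": [0,0,0]},{"hand": 8.7,"travel": [0,0,0],"twist": [0,0,0]}])

```text
time: 3.13
position: [0.6475, 0.2224, 0.0774]
tool_rot: [0.693, 0.72, 0.002, 0.001]
ft_force: [0.8, -0.0, 0.1]
grip_width: 0.0869
grip_force: 0.0
```

```bash
python3 -c "
from h import *
for i in range(5):
    c=robot.camera('wrist');o=robot.get_obs();print(o['position'].round(4),R.from_quat(o['tool_rot']).as_matrix().round(4)[:,1:].T.tolist())
plan(.6452,.2243,.0155,2.3,5)"
```

```text
[0.6482 0.2223 0.0779] [[0.9993, 0.0379, 0.0061], [0.0061, 0.0012, -1.0]]
[0.6484 0.2221 0.0779] [[0.9993, 0.0377, 0.0064], [0.0064, 0.0012, -1.0]]
[0.6483 0.222  0.0776] [[0.9993, 0.0376, 0.0059], [0.0059, 0.0011, -1.0]]
[0.648  0.2219 0.077 ] [[0.9993, 0.0376, 0.005], [0.0049, 0.0009, -1.0]]
[0.6476 0.2218 0.0764] [[0.9993, 0.0375, 0.0039], [0.0039, 0.0007, -1.0]]
([0.05, -0.05, 1.22], [0.05, -0.01, -0.03])
([0.05, -0.05, 1.22], [0.05, -0.01, -0.03])
([0.05, -0.05, 1.22], [0.05, -0.01, -0.03])
([0.05, -0.05, 1.22], [0.05, -0.01, -0.03])
([0.05, -0.05, 1.22], [0.05, -0.01, -0.03])
```

Call:
move_arm(commands=[{"hand": 8.7,"travel": [0.1,-0.1,1.3],"twist": [0,0,0]},{"hand": 8.7,"travel": [0.1,-0.1,1.3],"twist": [0,0,0]},{"hand": 8.7,"travel": [0,0,1.2],"twist": [0,0,0]},{"hand": 8.7,"travel": [0,0,1.2],"twist": [0,0,0]},{"hand": 8.7,"travel": [0,0,0],"twist": [0,0,0]}])

```text
time: 3.8
position: [0.6411, 0.2232, 0.0195]
tool_rot: [0.694, 0.72, -0.003, -0.002]
ft_force: [0.4, 0.2, -0.4]
grip_width: 0.0871
grip_force: 0.0
```

Call:
move_arm(commands=[{"hand": 8.7,"travel": [0,0,0],"twist": [0,0,0]},{"hand": 8.7,"travel": [0,0,0],"twist": [0,0,0]},{"hand": 8.7,"travel": [0,0,0],"twist": [0,0,0]}])

```text
time: 4.05
position: [0.6447, 0.2239, 0.0243]
tool_rot: [0.694, 0.72, 0.0, 0.0]
ft_force: [-0.4, 0.5, -0.2]
grip_width: 0.0869
grip_force: 0.0
```

```bash
python3 -c "
from h import *
for i in range(3):
    c=robot.camera('wrist');o=robot.get_obs();print(o['position'].round(4),R.from_quat(o['tool_rot']).as_matrix().round(4)[:,1:].T.tolist())
plan(.6452,.2243,.0155,2.3,1)"
```

```text
[0.6448 0.2239 0.0245] [[0.9993, 0.0381, 0.0014], [0.0014, 0.0002, -1.0]]
[0.6448 0.2239 0.0247] [[0.9993, 0.0381, 0.0015], [0.0015, 0.0002, -1.0]]
[0.6447 0.2239 0.0247] [[0.9993, 0.0381, 0.0014], [0.0014, 0.0002, -1.0]]
([0.04, 0.05, 0.92], [0.08, -0.01, -0.12])
```

Call:
move_arm(commands=[{"hand": 8.7,"travel": [0,0,0.3],"twist": [0,0,0]},{"hand": 8.7,"travel": [0,0,0.3],"twist": [0,0,0]},{"hand": 8.7,"travel": [0,0,0.3],"twist": [0,0,0]},{"hand": 8.7,"travel": [0,0,0],"twist": [0,0,0]},{"hand": 8.7,"travel": [0,0,0],"twist": [0,0,0]}])

```text
time: 4.62
position: [0.6438, 0.2237, 0.0145]
tool_rot: [0.694, 0.72, -0.0, -0.0]
ft_force: [0.2, -1.1, -0.5]
grip_width: 0.0868
grip_force: 0.0
```

Call:
move_arm(commands=[{"hand": 6.5,"travel": [0,0,0],"twist": [0,0,0]},{"hand": 6.5,"travel": [0,0,0],"twist": [0,0,0]},{"hand": 6.5,"travel": [0,0,0],"twist": [0,0,0]},{"hand": 6.5,"travel": [0,0,0],"twist": [0,0,0]},{"hand": 6.5,"travel": [0,0,0],"twist": [0,0,0]}], force=12)

```text
time: 5.03
position: [0.6442, 0.2238, 0.0151]
tool_rot: [0.694, 0.72, 0.0, 0.0]
ft_force: [0.6, -0.8, -0.8]
grip_width: 0.0669
grip_force: 0.0
```

Call:
move_arm(commands=[{"hand": 6.5,"travel": [0,0,0],"twist": [0,0,0]},{"hand": 6.5,"travel": [0,0,0],"twist": [0,0,0]}])

```text
time: 5.2
position: [0.6442, 0.2238, 0.0151]
tool_rot: [0.694, 0.72, 0.0, 0.0]
ft_force: [-0.4, -0.2, -0.3]
grip_width: 0.0654
grip_force: 0.0
```

```bash
python3 -c "
from h import *
c=snap('wrist','w4');o=robot.get_obs();print(o['position'],o['grip_width'],o['grip_force'])
d=snap('scene','s4')
p=proj(d,[.645,.224,.0]);print(p);u,v=p.astype(int)
a=cv2.resize(c['frame'],(520,390));b=cv2.resize(d['frame'][v-60:v+40,u-50:u+50],(280,280),interpolation=2)
im=np.zeros((390,800,3),'u1');im[:,:520]=a;im[:280,520:]=b;cv2.imwrite('pics/m4.png',im[:,:,::-1])"
```

```text
[0.6441215  0.22378658 0.0149552 ] 0.06533485107654342 0.0
[360.41089822 230.89565018]
```

View pics/m4.png

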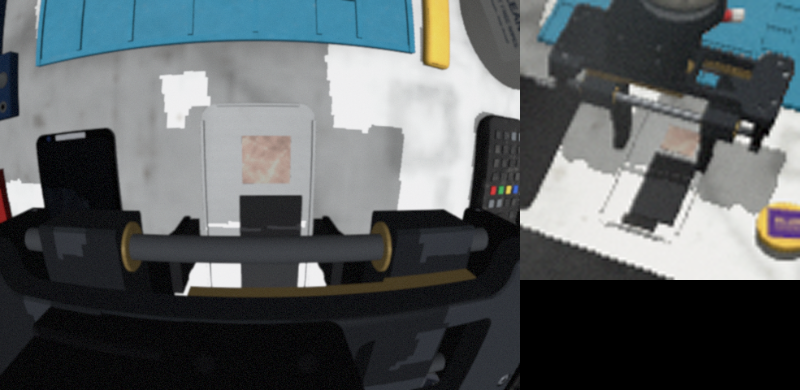

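```bash
python3 -c "
from h import *
c=load('w4')
E=np.array(c['extrinsics']);print(E.round(3)[:,3])
im=ortho(c,.006,.59,.70,.26,.29,s=1000).astype(int)
for i in (5,15,25): print(im[i,:,1].tolist())
im=ortho(c,.006,.635,.655,.19,.33,s=1000).astype(int)
print(im[:,3:17,1].mean(1).round().astype(int).tolist())
"
```

```text
[0.641 0.29  0.187 1.   ]
[160, 162, 159, 160, 158, 159, 158, 158, 162, 160, 161, 160, 163, 161, 162, 159, 162, 165, 165, 176, 154, 149, 178, 180, 183, 181, 180, 185, 183, 181, 181, 184, 182, 182, 181, 183, 180, 182, 182, 181, 180, 185, 183, 177, 162, 165, 172, 173, 170, 173, 174, 171, 166, 164, 164, 171, 166, 159, 156, 158, 157, 160, 158, 163, 171, 177, 169, 156, 156, 158, 155, 156, 158, 170, 178, 174, 179, 177, 178, 177, 179, 179, 178, 178, 176, 160, 135, 173, 164, 155, 156, 160, 161, 160, 163, 161, 164, 161, 159, 160, 160, 161, 160, 165, 166, 160, 164, 165, 165, 166]
[160, 160, 159, 160, 160, 161, 162, 162, 163, 163, 162, 164, 162, 164, 163, 164, 165, 165, 169, 175, 134, 160, 177, 178, 181, 182, 179, 179, 182, 182, 183, 183, 181, 182, 184, 183, 183, 183, 181, 183, 183, 182, 177, 168, 175, 170, 173, 169, 164, 159, 163, 163, 156, 153, 153, 150, 152, 153, 151, 156, 151, 147, 147, 146, 143, 140, 135, 135, 136, 138, 141, 149, 161, 177, 178, 177, 177, 177, 178, 177, 176, 177, 178, 175, 175, 141, 152, 174, 156, 158, 158, 161, 162, 159, 164, 161, 164, 165, 166, 162, 162, 165, 163, 165, 16
[... 526 characters left out ...]
1, 162, 166, 165, 161, 165, 163, 163, 164, 167, 163]
[58, 58, 58, 58, 57, 55, 55, 58, 62, 65, 65, 66, 67, 66, 67, 65, 65, 63, 63, 60, 57, 54, 51, 47, 42, 36, 34, 36, 36, 45, 50, 41, 36, 36, 36, 35, 36, 35, 34, 36, 35, 36, 36, 36, 37, 36, 37, 36, 36, 36, 36, 36, 46, 135, 180, 179, 179, 180, 180, 179, 171, 166, 166, 168, 168, 170, 169, 166, 163, 159, 157, 158, 159, 163, 166, 165, 158, 154, 152, 151, 152, 154, 156, 156, 156, 155, 152, 149, 145, 146, 173, 180, 180, 180, 181, 182, 181, 181, 180, 181, 181, 180, 181, 182, 181, 180, 180, 162, 161, 158, 140, 142, 144, 144, 145, 146, 147, 148, 151, 153, 154, 156, 157, 158, 158, 158, 157, 157, 157, 157, 156, 156, 155, 155, 153, 152, 151, 149, 148, 145]
```

Row profiles put the shell's outer edges 70 mm apart at the expected place, so the fingers closed over it, too high. I open, go slightly lower while watching the force, and close again.

Call:
move_arm(commands=[{"hand": 8.5,"travel": [0,0,0],"twist": [0,0,0]},{"hand": 8.5,"travel": [0,0,0],"twist": [0,0,0]},{"hand": 8.5,"travel": [0,0,0],"twist": [0,0,0]},{"hand": 8.5,"travel": [0,0.05,0.1],"twist": [0,0,0]},{"hand": 8.5,"travel": [0,0.05,0.1],"twist": [0,0,0]}])

```text
time: 5.72
position: [0.6452, 0.2238, 0.0129]
tool_rot: [0.694, 0.72, 0.0, 0.0]
ft_force: [0.7, 0.0, 0.1]
grip_width: 0.084
grip_force: 0.0
```

Call:
move_arm(commands=[{"hand": 8.5,"travel": [0,0,0.1],"twist": [0,0,0]},{"hand": 8.5,"travel": [0,0,0],"twist": [0,0,0]},{"hand": 8.5,"travel": [0,0,0],"twist": [0,0,0]}])

```text
time: 5.97
position: [0.645, 0.2238, 0.0118]
tool_rot: [0.694, 0.72, -0.0, -0.0]
ft_force: [-0.7, -0.6, -0.2]
grip_width: 0.0847
grip_force: 0.0
```

Call:
move_arm(commands=[{"hand": 8.5,"travel": [0,0,0.1],"twist": [0,0,0]},{"hand": 8.5,"travel": [0,0,0.1],"twist": [0,0,0]},{"hand": 8.5,"travel": [0,0,0],"twist": [0,0,0]}])

```text
time: 6.22
position: [0.645, 0.2238, 0.0097]
tool_rot: [0.694, 0.72, -0.0, -0.0]
ft_force: [1.0, -0.6, -0.4]
grip_width: 0.0852
grip_force: 0.0
```

```bash
python3 -c "
from h import *
c=load('w4')
T=np.linalg.inv(np.array(c['T_tool_cam']))
f=240/np.tan(np.radians(c['fov_y'])/2)
for p in [(0,.0327,.014),(0,-.0327,.014),(.0095,.0327,.014),(0,.0327,-.03),(0,.05,-.03)]:
    q=T[:3,:3]@np.array(p)+T[:3,3];t=np.arctan2(np.hypot(*q[:2]),q[2]);k=f*t/np.hypot(*q[:2]);print(p,(c['cx']+k*q[0]).round(),(c['cy']+k*q[1]).round())
"
```

```text
(0, 0.0327, 0.014) 377.0 272.0
(0, -0.0327, 0.014) 255.0 272.0
(0.0095, 0.0327, 0.014) 378.0 255.0
(0, 0.0327, -0.03) 393.0 306.0
(0, 0.05, -0.03) 432.0 305.0
```

Call:
move_arm(commands=[{"hand": 8.5,"travel": [0,0,0.1],"twist": [0,0,0]},{"hand": 8.5,"travel": [0,0,0.1],"twist": [0,0,0]},{"hand": 8.5,"travel": [0,0,0],"twist": [0,0,0]}])

```text
time: 6.47
position: [0.6449, 0.2238, 0.0077]
tool_rot: [0.694, 0.72, -0.0, -0.0]
ft_force: [0.9, 0.7, 0.0]
grip_width: 0.0847
grip_force: 0.0
```

```bash
python3 -c "
from h import *
for i in range(3):
    c=robot.camera('wrist');o=robot.get_obs();print(o['position'].round(4),o['ft_force'].round(2))
d=snap('side','sd5');s=snap('scene','s5')
for n,k in ((d,1),(s,1)):
  for p in [(.645+.0426,.224,.0),(.645-.0426,.224,0)]: print(proj(n,p).round(1))
"
```

```text
[0.645  0.2238 0.0078] [-0.12 -0.58  0.05]
[0.6451 0.2238 0.0079] [ 0.41 -0.34 -0.03]
[0.6451 0.2238 0.0079] [-0.18 -0.71 -0.59]
[336.7 230.6]
[310.9 235.4]
[376.8 236.1]
[344.3 225.8]
```

Call:
move_arm(commands=[{"hand": 6.5,"travel": [0,0,0],"twist": [0,0,0]},{"hand": 6.5,"travel": [0,0,0],"twist": [0,0,0]},{"hand": 6.5,"travel": [0,0,0],"twist": [0,0,0]},{"hand": 6.5,"travel": [0,0,0],"twist": [0,0,0]},{"hand": 6.5,"travel": [0,0,0],"twist": [0,0,0]}])

```text
time: 7.13
position: [0.6451, 0.2238, 0.008]
tool_rot: [0.694, 0.72, 0.0, 0.0]
ft_force: [0.1, 0.4, -0.2]
grip_width: 0.0663
grip_force: 0.0
```

```bash
python3 -c "
from h import *
for i in range(3):
    c=robot.camera('wrist');o=robot.get_obs();print(o['position'].round(4),o['ft_force'].round(2),o['grip_width'],o['grip_force'])
"
```

```text
[0.6451 0.2239 0.008 ] [ 1.53 -0.06  0.5 ] 0.06615281989266365 0.0
[0.6451 0.2238 0.008 ] [-0.08 -0.27  0.29] 0.06559583679119978 0.0
[0.6451 0.2238 0.008 ] [-1.42 -0.29  0.54] 0.06526558145072932 0.0
```

```bash
python3 - <<'E'
from h import *
s=snap('scene','s6')
for f in ['w1','w2']:
    c=load(f)
    for n,P,g in [('plate',rectP(.068,.148,.02),(.4045,.18,4.4)),('disp',rectP(.068,.148),(.517,.209,3)),('jig',jigP(),(.4036,.3793,4.36))]:
        if f=='w2' and n=='jig':continue
        print(f,n,[(z,fit(c,P,z/1000,g,(.006,.006,2))[1]) for z in (-20,-15,-10,-5,0,5,10,15,20)])
c=s['frame'][150:270,290:430];cv2.imwrite('pics/s6c.png',cv2.resize(c,None,fx=5.7,fy=5,interpolation=cv2.INTER_CUBIC)[:,:,::-1])
E
```

```text
w1 plate [(-20, np.float64(82.8)), (-15, np.float64(85.9)), (-10, np.float64(92.9)), (-5, np.float64(110.6)), (0, np.float64(131.9)), (5, np.float64(139.3)), (10, np.float64(139.5)), (15, np.float64(125.7)), (20, np.float64(103.4))]
w1 disp [(-20, np.float64(113.6)), (-15, np.float64(118.7)), (-10, np.float64(116.7)), (-5, np.float64(123.6)), (0, np.float64(126.5)), (5, np.float64(127.9)), (10, np.float64(122.3)), (15, np.float64(107.2)), (20, np.float64(95.2))]
w1 jig [(-20, np.float64(72.0)), (-15, np.float64(79.7)), (-10, np.float64(92.0)), (-5, np.float64(102.5)), (0, np.float64(111.7)), (5, np.float64(116.5)), (10, np.float64(116.5)), (15, np.float64(111.7)), (20, np.float64(99.9))]
w2 plate [(-20, np.float64(82.2)), (-15, np.float64(85.7)), (-10, np.float64(88.4)), (-5, np.float64(108.9)), (0, np.float64(116.0)), (5, np.float64(117.4)), (10, np.float64(114.5)), (15, np.float64(96.8)), (20, np.float64(92.8))]
w2 disp [(-20, np.float64(103.8)), (-15, np.float64(108.8)), (-10, np.float64(110.8)), (-5, np.float64(116.9)), (0, np.float64(125.8)), (5, np.float64(127.6)), (10, np.float64(121.8)), (15, np.float64(100.3)), (20, np.float64(85.2))]
```

View pics/s6c.png

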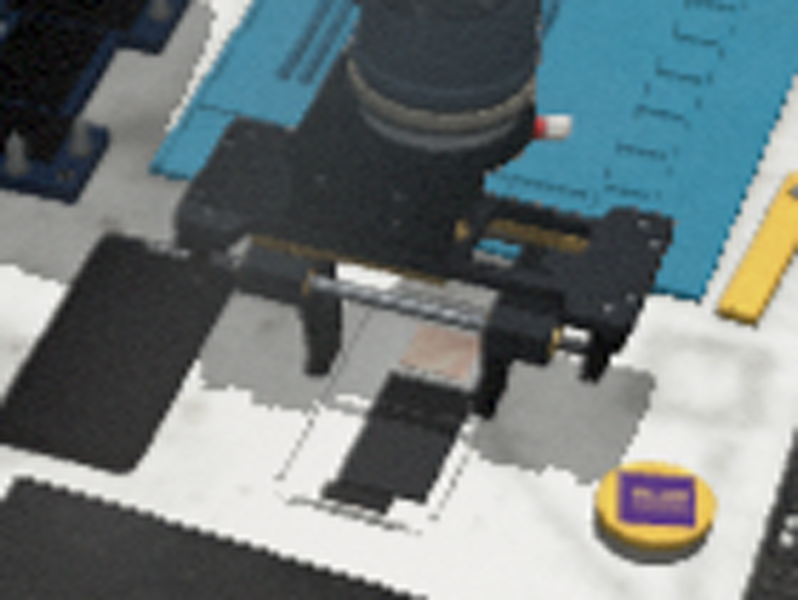

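The scene crop shows the tips at about (318,370) and (488,412), visibly above the worktop even though the nominal tip z is negative. I'll descend with the hand open until it touches.

Call:
move_arm(commands=[{"hand": 8.6,"travel": [0,0,0],"twist": [0,0,0]},{"hand": 8.6,"travel": [0,0,0],"twist": [0,0,0]},{"hand": 8.6,"travel": [0,0,0],"twist": [0,0,0]},{"hand": 8.6,"travel": [0,0,0.1],"twist": [0,0,0]},{"hand": 8.6,"travel": [0,0,0.1],"twist": [0,0,0]}])

```text
time: 7.75
position: [0.6452, 0.2238, 0.0059]
tool_rot: [0.694, 0.72, 0.0, 0.0]
ft_force: [-0.6, -0.3, 0.7]
grip_width: 0.0845
grip_force: 0.0
```

Call:
move_arm(commands=[{"hand": 8.6,"travel": [0,0,0.1],"twist": [0,0,0]},{"hand": 8.6,"travel": [0,0,0],"twist": [0,0,0]}])

```text
time: 7.92
position: [0.6449, 0.2238, 0.0046]
tool_rot: [0.694, 0.72, -0.0, -0.0]
ft_force: [0.3, 0.2, -0.2]
grip_width: 0.0858
grip_force: 0.0
```

Call:
move_arm(commands=[{"hand": 8.6,"travel": [0,0,0.1],"twist": [0,0,0]},{"hand": 8.6,"travel": [0,0,0.1],"twist": [0,0,0]},{"hand": 8.6,"travel": [0,0,0],"twist": [0,0,0]}])

```text
time: 8.17
position: [0.6449, 0.2238, 0.0027]
tool_rot: [0.694, 0.72, -0.0, -0.0]
ft_force: [0.4, 0.4, 0.1]
grip_width: 0.0862
grip_force: 0.0
```

Call:
move_arm(commands=[{"hand": 8.6,"travel": [0,0,0.1],"twist": [0,0,0]},{"hand": 8.6,"travel": [0,0,0.1],"twist": [0,0,0]},{"hand": 8.6,"travel": [0,0,0],"twist": [0,0,0]}])

```text
time: 8.42
position: [0.645, 0.2238, 0.0007]
tool_rot: [0.694, 0.72, -0.0, -0.0]
ft_force: [-0.0, 0.1, 0.4]
grip_width: 0.086
grip_force: 0.0
```

Call:
move_arm(commands=[{"hand": 8.6,"travel": [0,0,0.1],"twist": [0,0,0]},{"hand": 8.6,"travel": [0,0,0.05],"twist": [0,0,0]},{"hand": 8.6,"travel": [0,0,0],"twist": [0,0,0]}])

```text
time: 8.67
position: [0.645, 0.2238, -0.0007]
tool_rot: [0.694, 0.72, -0.0, -0.0]
ft_force: [-0.0, 0.1, 0.1]
grip_width: 0.0864
grip_force: 0.0
```

Call:
move_arm(commands=[{"hand": 6.6,"travel": [0,0,0],"twist": [0,0,0]},{"hand": 6.6,"travel": [0,0,0],"twist": [0,0,0]},{"hand": 6.6,"travel": [0,0,0],"twist": [0,0,0]},{"hand": 6.6,"travel": [0,0,0],"twist": [0,0,0]},{"hand": 6.6,"travel": [0,0,0],"twist": [0,0,0]}])

```text
time: 9.08
position: [0.6451, 0.2238, -0.0005]
tool_rot: [0.694, 0.72, 0.0, 0.0]
ft_force: [0.7, 0.3, 0.3]
grip_width: 0.0675
grip_force: 0.0
```

```bash
python3 -c "
from h import *
for i in range(3):
    c=robot.camera('wrist');o=robot.get_obs();print(o['position'].round(4),o['ft_force'].round(2),o['grip_width'],o['grip_force'])
c=load('w4');m=load('w4')['frame']
print(c['T_tool_cam'])
"
```

```text
[ 6.451e-01  2.238e-01 -5.000e-04] [-0.4  -0.48 -0.63] 0.06699954642816372 0.0
[ 6.451e-01  2.238e-01 -5.000e-04] [ 0.73 -0.48 -0.49] 0.06636510697062215 0.0
[ 6.451e-01  2.238e-01 -6.000e-04] [-0.98 -0.24 -0.02] 0.06636358650160058 0.0
[[ 8.07755433e-04 -9.70575838e-01 -2.40794291e-01  6.58039749e-02]
 [ 9.99999667e-01  7.55642524e-04  3.08756441e-04 -5.46974203e-04]
 [-1.17717136e-04 -2.40794461e-01  9.70576125e-01 -1.72044564e-01]
 [ 0.00000000e+00  0.00000000e+00  0.00000000e+00  1.00000000e+00]]
```

```bash
python3 -c "
from h import *
w=snap('wrist','w7')['frame'];s=snap('scene','s7')['frame'];d=snap('side','d7')['frame']
im=np.zeros((600,800,3),'u1')
z=lambda a,W,H:cv2.resize(a,(W,H),interpolation=cv2.INTER_CUBIC)
im[:300]=z(w[190:310,160:480],800,300)
im[300:]=np.hstack([z(s[195:255,325:405],400,300),z(d[200:260,285:365],400,300)])
cv2.imwrite('pics/m7.png',im[:,:,::-1])"
```

```text
(no output)
```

View pics/m7.png

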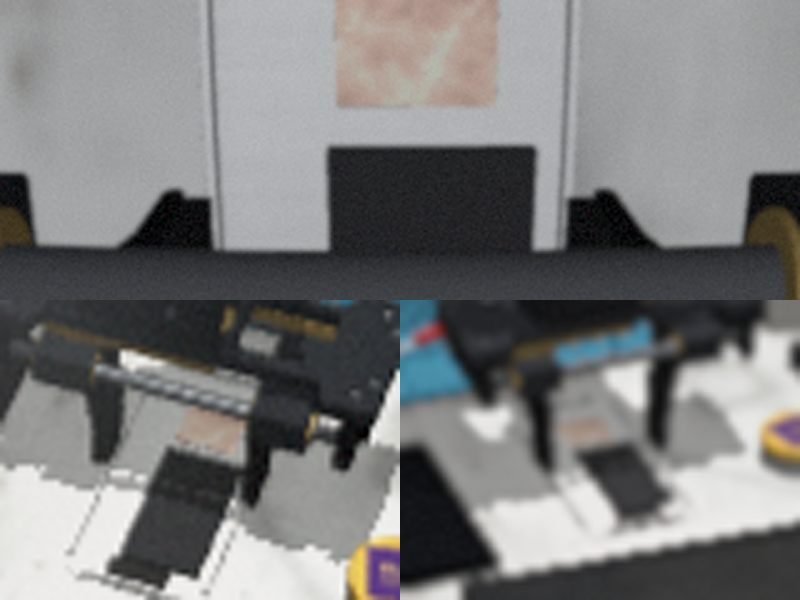

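The fingers now lie right along the shell's edges (x≈212 and 568 in the crop). I close further.

Call:
move_arm(commands=[{"hand": 5.5,"travel": [0,0,0],"twist": [0,0,0]},{"hand": 5.5,"travel": [0,0,0],"twist": [0,0,0]},{"hand": 5.5,"travel": [0,0,0],"twist": [0,0,0]},{"hand": 5.5,"travel": [0,0,0],"twist": [0,0,0]}], force=10)

```text
time: 9.72
position: [0.6451, 0.2238, -0.0006]
tool_rot: [0.694, 0.72, -0.0, 0.0]
ft_force: [-0.1, -0.6, -0.4]
grip_width: 0.0562
grip_force: 0.0
```

```bash
python3 -c "
from h import *
s=load('s7');d=load('d7')
for z in (0,.01,.02,.03): print(z,[proj(c,(x,.2145,z)).round(1).tolist() for c in (s,d) for x in (.645-.04,.645+.04)])
"
```

```text
0 [[343.9, 228.7], [374.5, 238.5], [312.7, 236.8], [336.9, 232.3]]
0.01 [[344.0, 226.0], [374.9, 235.8], [312.6, 234.1], [337.0, 229.6]]
0.02 [[344.2, 223.3], [375.3, 233.0], [312.6, 231.4], [337.0, 226.9]]
0.03 [[344.4, 220.5], [375.6, 230.3], [312.5, 228.6], [337.1, 224.1]]
```

Call:
move_arm(commands=[{"hand": 8.6,"travel": [0,0,0],"twist": [0,0,0]},{"hand": 8.6,"travel": [0,0,0],"twist": [0,0,0]},{"hand": 8.6,"travel": [0,0,0],"twist": [0,0,0]},{"hand": 8.6,"travel": [0,0,0],"twist": [0,0,0]},{"hand": 8.6,"travel": [0,0,0.1],"twist": [0,0,0]}])

```text
time: 10.13
position: [0.6453, 0.2239, -0.0014]
tool_rot: [0.694, 0.72, 0.0, 0.0]
ft_force: [-0.0, 0.5, -1.3]
grip_width: 0.0808
grip_force: 0.0
```

Projection puts the tips 7–9 mm above the table at reading −0.0006, so tip z ≈ reading + 8 mm. I descend about 6 mm more.

Call:
move_arm(commands=[{"hand": 8.6,"travel": [0,0,0.1],"twist": [0,0,0]},{"hand": 8.6,"travel": [0,0,0.1],"twist": [0,0,0]},{"hand": 8.6,"travel": [0,0,0.1],"twist": [0,0,0]},{"hand": 8.6,"travel": [0,0,0],"twist": [0,0,0]}])

```text
time: 10.47
position: [0.6449, 0.2238, -0.0049]
tool_rot: [0.694, 0.72, -0.0, -0.0]
ft_force: [0.3, 0.3, -0.5]
grip_width: 0.0859
grip_force: 0.0
```

Call:
move_arm(commands=[{"hand": 8.6,"travel": [0,0,0.1],"twist": [0,0,0]},{"hand": 8.6,"travel": [0,0,0.1],"twist": [0,0,0]},{"hand": 8.6,"travel": [0,0,0],"twist": [0,0,0]}])

```text
time: 10.72
position: [0.6449, 0.2238, -0.0068]
tool_rot: [0.693, 0.72, -0.0, -0.0]
ft_force: [0.5, -0.4, -0.1]
grip_width: 0.0861
grip_force: 0.0
```

Call:
move_arm(commands=[{"hand": 6.6,"travel": [0,0,0],"twist": [0,0,0]},{"hand": 6.6,"travel": [0,0,0],"twist": [0,0,0]},{"hand": 6.6,"travel": [0,0,0],"twist": [0,0,0]},{"hand": 6.6,"travel": [0,0,0],"twist": [0,0,0]},{"hand": 6.6,"travel": [0,0,0],"twist": [0,0,0]}])

```text
time: 11.13
position: [0.6452, 0.2238, -0.0065]
tool_rot: [0.694, 0.72, 0.0, 0.0]
ft_force: [-0.1, 0.0, 0.3]
grip_width: 0.0696
grip_force: 10.0
```

Gripped at 69.6 mm. I raise the force and lift.

Call:
move_arm(commands=[{"hand": 6.4,"travel": [0,0,0],"twist": [0,0,0]},{"hand": 6.4,"travel": [0,0,-1],"twist": [0,0,0]},{"hand": 6.4,"travel": [0,0,-2],"twist": [0,0,0]},{"hand": 6.4,"travel": [0,0,-3],"twist": [0,0,0]},{"hand": 6.4,"travel": [0,0,-3.5],"twist": [0,0,0]}], force=18)

```text
time: 11.55
position: [0.6434, 0.2235, 0.0879]
tool_rot: [0.694, 0.72, -0.002, -0.001]
ft_force: [0.0, -0.1, -1.0]
grip_width: 0.0697
grip_force: 18.0
```

```bash
python3 -c "
from h import *
o=robot.get_obs();print(o['position'],o['grip_width'],o['grip_force'],o['ft_force'])
plan(.4036,.3785,.085,4.4,10)"
```

```text
[0.64336156 0.22348673 0.08794691] 0.06972046309364954 17.999597489833832 [ 0.01920393 -0.14352795 -1.03419538]
([1.64, -2.34, 0.04], [-0.03, 0.0, -0.22])
([1.65, -2.33, 0.04], [-0.03, 0.0, -0.22])
([1.66, -2.32, 0.04], [-0.03, 0.0, -0.22])
([1.67, -2.32, 0.04], [-0.03, 0.0, -0.22])
([1.68, -2.31, 0.04], [-0.03, 0.0, -0.22])
([1.69, -2.3, 0.03], [-0.03, 0.0, -0.22])
([1.69, -2.3, 0.03], [-0.03, 0.0, -0.22])
([1.7, -2.29, 0.03], [-0.03, 0.0, -0.22])
([1.71, -2.28, 0.03], [-0.03, 0.0, -0.22])
([1.72, -2.28, 0.03], [-0.03, 0.0, -0.22])
```

Call:
move_arm(commands=[{"hand": 6.4,"travel": [1.6,-2.3,0],"twist": [0,0,-0.2]},{"hand": 6.4,"travel": [1.7,-2.3,0],"twist": [0,0,-0.2]},{"hand": 6.4,"travel": [1.7,-2.3,0],"twist": [0,0,-0.2]},{"hand": 6.4,"travel": [1.7,-2.3,0],"twist": [0,0,-0.2]},{"hand": 6.4,"travel": [1.7,-2.3,0],"twist": [0,0,-0.2]}])

```text
time: 11.97
position: [0.5254, 0.3031, 0.0894]
tool_rot: [0.687, 0.726, 0.0, 0.0]
ft_force: [0.6, 1.0, 0.1]
grip_width: 0.0695
grip_force: 18.0
```

Call:
move_arm(commands=[{"hand": 6.4,"travel": [1.7,-2.3,0],"twist": [0,0,-0.2]},{"hand": 6.4,"travel": [1.7,-2.3,0],"twist": [0,0,-0.2]},{"hand": 6.4,"travel": [1.7,-2.3,0],"twist": [0,0,-0.2]},{"hand": 6.4,"travel": [1.7,-2.3,0],"twist": [0,0,-0.2]},{"hand": 6.4,"travel": [1.7,-2.3,0],"twist": [0,0,-0.2]}])

```text
time: 12.38
position: [0.4053, 0.3809, 0.0893]
tool_rot: [0.681, 0.732, 0.0, 0.0]
ft_force: [-0.5, 0.6, -0.4]
grip_width: 0.0695
grip_force: 18.0
```

Call:
move_arm(commands=[{"hand": 6.4,"travel": [0,0,0],"twist": [0,0,0]},{"hand": 6.4,"travel": [0,0,0],"twist": [0,0,0]},{"hand": 6.4,"travel": [0,0,0],"twist": [0,0,0]},{"hand": 6.4,"travel": [0,0,0],"twist": [0,0,0]}])

```text
time: 12.72
position: [0.4078, 0.3801, 0.0889]
tool_rot: [0.681, 0.732, 0.001, 0.0]
ft_force: [0.4, 1.0, -0.4]
grip_width: 0.0689
grip_force: 18.0
```

```bash
python3 -c "
from h import *
for i in range(2):
    c=snap('wrist','w8');o=robot.get_obs();print(o['position'].round(4),o['tool_rot'],o['grip_width'],o['grip_force'])
plan(.4036,.3788,.045,4.4,3)
# profile of shell outer edges, in hand: bottom z = read+.008; top ~ +.0135
z=o['position'][2]+.0135
im=ortho(c,z,o['position'][0]-.05,o['position'][0]+.05,o['position'][1]+.045,o['position'][1]+.085,s=1000).astype(int)
for i in (0,8,16): print(im[i,:,1].tolist())
print(im[:,45:55,1].mean(1).round().tolist())
"
```

```text
[0.4078 0.3799 0.0887] [6.81352951e-01 7.31954748e-01 5.83038813e-04 2.52574642e-04] 0.06952595844028342 17.999630570411682
[0.4077 0.3798 0.0887] [6.81424164e-01 7.31888566e-01 4.44757234e-04 1.96168077e-04] 0.0697279975830056 17.99978792667389
([-0.02, -0.14, 1.45], [0.02, -0.01, -0.1])
([-0.02, -0.14, 1.45], [0.02, -0.01, -0.1])
([-0.02, -0.14, 1.46], [0.02, -0.01, -0.1])
[85, 79, 92, 108, 127, 157, 177, 176, 174, 173, 172, 174, 181, 176, 128, 186, 189, 189, 190, 192, 191, 192, 193, 192, 192, 192, 193, 192, 193, 193, 193, 194, 193, 192, 195, 192, 184, 161, 167, 172, 171, 172, 167, 158, 161, 166, 165, 160, 156, 153, 151, 162, 159, 157, 158, 156, 158, 164, 172, 173, 179, 179, 162, 162, 161, 156, 173, 191, 189, 187, 189, 186, 187, 183, 187, 185, 189, 188, 166, 141, 189, 171, 164, 163, 161, 157, 153, 147, 140, 130, 101, 142, 150, 154, 152, 152, 154, 152, 152, 152]
[80, 84, 78, 80, 81, 120, 164, 172, 175, 176, 176, 178, 192, 139, 168, 187, 186, 188, 189, 191, 192, 191, 189, 191, 192, 192, 191, 191, 192, 190, 190, 191, 191, 191, 188, 193, 178, 182, 190, 183, 171, 161, 157, 148, 157, 171
[... 353 characters left out ...]
9, 190, 191, 192, 193, 192, 191, 194, 193, 195, 194, 193, 196, 194, 192, 194, 194, 194, 190, 192, 193, 191, 192, 192, 194, 191, 192, 192, 192, 192, 193, 193, 190, 191, 191, 192, 192, 190, 191, 190, 191, 188, 189, 189, 188, 187, 189, 188, 187, 188, 187, 189, 189, 187, 188, 185, 184, 185, 187, 186, 184, 155, 149, 192, 171, 167, 164, 160, 157, 155, 148, 146, 142, 111, 126, 151, 153, 155, 151, 153, 154, 154, 153, 155]
[159.0, 160.0, 161.0, 166.0, 166.0, 163.0, 161.0, 160.0, 158.0, 157.0, 153.0, 163.0, 188.0, 190.0, 190.0, 190.0, 192.0, 192.0, 190.0, 190.0, 190.0, 190.0, 190.0, 189.0, 191.0, 190.0, 189.0, 190.0, 182.0, 162.0, 172.0, 99.0, 76.0, 83.0, 73.0, 66.0, 138.0, 170.0, 169.0, 168.0, 169.0]
```

Call:
move_arm(commands=[{"hand": 6.4,"travel": [-0.05,-0.2,1.1],"twist": [0,0,-0.1]},{"hand": 6.4,"travel": [-0.05,-0.2,1.2],"twist": [0,0,-0.1]},{"hand": 6.4,"travel": [-0.05,0,1.2],"twist": [0,0,-0.1]},{"hand": 6.4,"travel": [0,0,1],"twist": [0,0,0]},{"hand": 6.4,"travel": [0,0,0],"twist": [0,0,0]}])

```text
time: 13.23
position: [0.4021, 0.3772, 0.0416]
tool_rot: [0.679, 0.734, -0.002, -0.0]
ft_force: [-0.8, -0.3, -1.2]
grip_width: 0.0694
grip_force: 18.0
```

Call:
move_arm(commands=[{"hand": 6.4,"travel": [0,0,0],"twist": [0,0,0]},{"hand": 6.4,"travel": [0,0,0],"twist": [0,0,0]},{"hand": 6.4,"travel": [0,0,0],"twist": [0,0,0]}])

```text
time: 13.48
position: [0.4032, 0.3787, 0.0441]
tool_rot: [0.679, 0.734, 0.001, 0.0]
ft_force: [0.8, -0.1, -0.6]
grip_width: 0.0694
grip_force: 18.0
```

```bash
python3 -c "
from h import *
for i in range(2):
    c=snap('wrist','w9');o=robot.get_obs();print(o['position'].round(4),o['tool_rot'],o['grip_width'],o['grip_force'])
plan(.4036,.3788,.03,4.4,1)
x,y,_=o['position']
im=c['frame'][:240,140:500];cv2.imwrite('pics/w9c.png',cv2.resize(im,(800,533),interpolation=2)[:,:,::-1])
for px,py in [(58,41),(58,-41),(81,18),(81,-18)]:
  a=np.radians(4.36);X=.4036+py/1e3*np.cos(a)-px/1e3*np.sin(a);Y=.3793+py/1e3*np.sin(a)+px/1e3*np.cos(a)
  print((proj(c,(X,Y,.036))-[140,0])*2.222)"
```

```text
[0.4031 0.3787 0.0441] [6.78962795e-01 7.34172301e-01 7.17448307e-04 2.02539898e-04] 0.06923432697613023 17.9997780919075
[0.403  0.3787 0.0441] [6.78906319e-01 7.34224546e-01 6.95874376e-04 2.04010102e-04] 0.06929764818070039 17.99966722726822
([0.0, 0.06, 1.41], [0.07, -0.04, 0.08])
[580.16464622 360.65868939]
[208.48037342 359.3381883 ]
[478.33117235 253.26329831]
[311.53778613 252.53863733]
```

View pics/w9c.png

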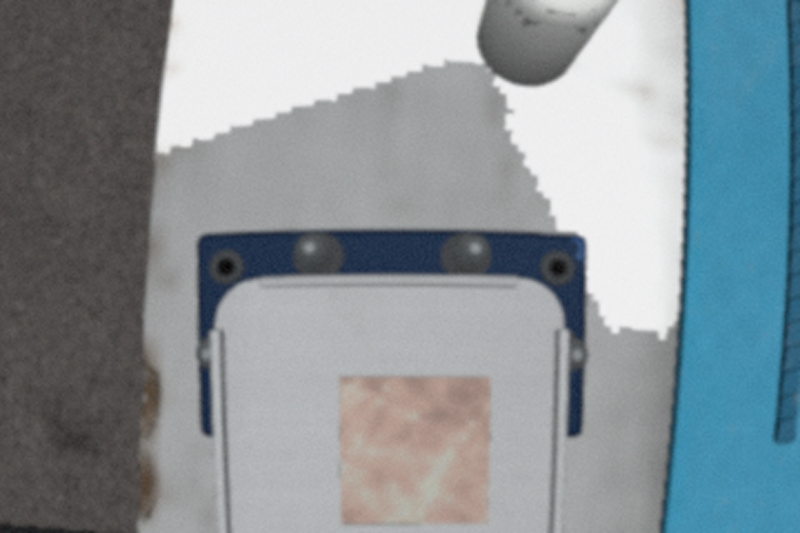

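The shell hangs centred between the side pins at (203,355) and (577,355) and just inside the end pins at (318,254) and (466,254). I lower it slowly.

Call:
move_arm(commands=[{"hand": 6.4,"travel": [0,0.05,0.6],"twist": [0,0,0]},{"hand": 6.4,"travel": [0,0,0.7],"twist": [0,0,0]},{"hand": 6.4,"travel": [0,0,0.7],"twist": [0,0,0]},{"hand": 6.4,"travel": [0,0,0.6],"twist": [0,0,0]},{"hand": 6.4,"travel": [0,0,0.4],"twist": [0,0,0]}])

```text
time: 14.0
position: [0.4024, 0.3781, 0.0122]
tool_rot: [0.679, 0.734, -0.001, -0.0]
ft_force: [0.5, -0.6, -0.5]
grip_width: 0.0696
grip_force: 18.0
```

Call:
move_arm(commands=[{"hand": 6.4,"travel": [0,0,0],"twist": [0,0,0]},{"hand": 6.4,"travel": [0,0,0],"twist": [0,0,0]},{"hand": 6.4,"travel": [0,0,0],"twist": [0,0,0]}])

```text
time: 14.25
position: [0.403, 0.3785, 0.0134]
tool_rot: [0.679, 0.734, -0.0, -0.0]
ft_force: [0.7, 1.1, -0.5]
grip_width: 0.0696
grip_force: 18.0
```

Clear between the pins with no contact. 6 mm left to go, in small steps.

Call:
move_arm(commands=[{"hand": 6.4,"travel": [0,0,0.2],"twist": [0,0,0]},{"hand": 6.4,"travel": [0,0,0.15],"twist": [0,0,0]},{"hand": 6.4,"travel": [0,0,0.15],"twist": [0,0,0]},{"hand": 6.4,"travel": [0,0,0],"twist": [0,0,0]},{"hand": 6.4,"travel": [0,0,0],"twist": [0,0,0]}])

```text
time: 14.67
position: [0.4029, 0.3784, 0.0084]
tool_rot: [0.679, 0.734, -0.0, -0.0]
ft_force: [0.5, -0.4, -1.0]
grip_width: 0.0695
grip_force: 18.0
```

Call:
move_arm(commands=[{"hand": 6.4,"travel": [0,0,0.1],"twist": [0,0,0]},{"hand": 6.4,"travel": [0,0,0.05],"twist": [0,0,0]},{"hand": 6.4,"travel": [0,0,0],"twist": [0,0,0]},{"hand": 6.4,"travel": [0,0,0],"twist": [0,0,0]}])

```text
time: 15.0
position: [0.4031, 0.3786, 0.0074]
tool_rot: [0.679, 0.734, 0.0, 0.0]
ft_force: [-1.1, -0.5, 4.4]
grip_width: 0.0691
grip_force: 18.0
```

Seated (4.4 N of contact). I release and go to the display.

Call:
move_arm(commands=[{"hand": 8.6,"travel": [0,0,0],"twist": [0,0,0]},{"hand": 8.6,"travel": [0,0,0],"twist": [0,0,0]},{"hand": 8.6,"travel": [0,0,0],"twist": [0,0,0]},{"hand": 8.6,"travel": [0,0,0],"twist": [0,0,0]},{"hand": 8.6,"travel": [0,0,-1],"twist": [0,0,0]}])

```text
time: 15.42
position: [0.4018, 0.3776, 0.0156]
tool_rot: [0.679, 0.734, -0.002, -0.001]
ft_force: [0.1, 0.0, -0.5]
grip_width: 0.0848
grip_force: 0.0
```

Call:
move_arm(commands=[{"hand": 8.6,"travel": [0,0,-3],"twist": [0,0,0]},{"hand": 8.6,"travel": [0,0,-4],"twist": [0,0,0]},{"hand": 8.6,"travel": [-3,1.7,-2],"twist": [0,0,0.3]},{"hand": 8.6,"travel": [-3.3,2,0],"twist": [0,0,0.3]},{"hand": 8.6,"travel": [-3.3,2,0],"twist": [0,0,0.3]}])

```text
time: 15.83
position: [0.4684, 0.2871, 0.1098]
tool_rot: [0.684, 0.73, 0.002, 0.001]
ft_force: [-0.1, 0.5, -0.6]
grip_width: 0.0857
grip_force: 0.0
```

Call:
move_arm(commands=[{"hand": 8.6,"travel": [-3.3,2,0],"twist": [0,0,0.3]},{"hand": 8.6,"travel": [-3,2,0],"twist": [0,0,0.3]},{"hand": 8.6,"travel": [0,0,0],"twist": [0,0,0]},{"hand": 8.6,"travel": [0,0,0],"twist": [0,0,0]},{"hand": 8.6,"travel": [0,0,0],"twist": [0,0,0]}])

```text
time: 16.25
position: [0.5099, 0.2263, 0.1072]
tool_rot: [0.689, 0.725, -0.0, -0.0]
ft_force: [-0.9, 0.7, 0.7]
grip_width: 0.0861
grip_force: 0.0
```

```bash
python3 -c "
from h import *
c=snap('wrist','w10');o=robot.get_obs();print(o['position'].round(4),o['tool_rot'])
print(load('w1')['frame'].shape)
plan(.5171,.209,.03,2.9,4)
x,y,_=o['position']
v=[(0,0,0)]
im=ortho(c,.006,.46,.58,.20,.30,s=1000).astype(int)
for i in (30,60): print(im[i,:,1].tolist())
print(im[:,55:62,1].mean(1).round().tolist())
"
```

```text
[0.5095 0.2269 0.1071] [ 6.88255417e-01  7.25468242e-01 -3.59548150e-04 -4.27451784e-04]
(480, 640, 3)
([-0.46, 0.17, 1.93], [-0.02, -0.0, 0.03])
([-0.46, 0.17, 1.93], [-0.02, -0.0, 0.03])
([-0.46, 0.17, 1.93], [-0.02, -0.0, 0.03])
([-0.46, 0.17, 1.93], [-0.02, -0.0, 0.03])
[154, 154, 157, 157, 153, 155, 155, 157, 160, 186, 222, 235, 239, 239, 240, 240, 239, 240, 239, 239, 238, 237, 201, 103, 45, 49, 50, 51, 58, 66, 82, 95, 94, 97, 93, 88, 79, 69, 71, 72, 80, 82, 83, 78, 83, 81, 74, 77, 78, 79, 83, 76, 68, 68, 68, 69, 72, 71, 69, 71, 73, 75, 75, 72, 78, 82, 90, 101, 102, 102, 100, 96, 100, 100, 101, 97, 94, 97, 100, 100, 98, 100, 90, 73, 63, 59, 58, 54, 52, 90, 177, 232, 240, 240, 241, 238, 239, 238, 239, 240, 239, 240, 238, 237, 234, 232, 234, 235, 235, 235, 237, 238, 237, 238, 238, 235, 230, 229, 228, 231]
[162, 158, 159, 157, 159, 159, 160, 160, 158, 163, 165, 164, 163, 165, 165, 166, 165, 167, 166, 164, 150, 86, 27, 16, 13, 14, 20, 19, 17, 27, 24, 18, 12, 18, 21, 20, 16, 21, 19, 14, 19, 17, 20, 21, 21, 15, 20, 16, 21, 21, 20, 23, 16, 19, 13, 20, 22, 23, 17, 12, 8, 11, 15, 22, 19,
[... 173 characters left out ...]
63, 161, 158, 158, 153, 151, 151, 150, 150, 151, 151, 153, 157, 156, 160, 160]
[76.0, 78.0, 80.0, 82.0, 83.0, 86.0, 90.0, 92.0, 92.0, 88.0, 85.0, 86.0, 88.0, 89.0, 89.0, 89.0, 88.0, 91.0, 89.0, 90.0, 89.0, 83.0, 81.0, 83.0, 83.0, 79.0, 77.0, 79.0, 79.0, 75.0, 71.0, 69.0, 54.0, 31.0, 17.0, 15.0, 15.0, 13.0, 14.0, 17.0, 30.0, 44.0, 37.0, 23.0, 15.0, 13.0, 17.0, 17.0, 15.0, 16.0, 17.0, 18.0, 17.0, 15.0, 17.0, 19.0, 16.0, 18.0, 18.0, 19.0, 16.0, 17.0, 19.0, 19.0, 19.0, 20.0, 20.0, 20.0, 18.0, 18.0, 21.0, 20.0, 17.0, 19.0, 23.0, 20.0, 26.0, 71.0, 133.0, 160.0, 158.0, 122.0, 81.0, 117.0, 152.0, 158.0, 157.0, 156.0, 157.0, 156.0, 155.0, 156.0, 154.0, 152.0, 152.0, 154.0, 155.0, 158.0, 158.0, 159.0]
```

Call:
move_arm(commands=[{"hand": 8.6,"travel": [-0.6,0.25,2.4],"twist": [0,0,0]},{"hand": 8.6,"travel": [-0.6,0.25,2.4],"twist": [0,0,0]},{"hand": 8.6,"travel": [-0.5,0.2,2],"twist": [0,0,0]},{"hand": 8.6,"travel": [-0.1,0,1.2],"twist": [0,0,0]},{"hand": 8.6,"travel": [0,0,0.8],"twist": [0,0,0]}])

```text
time: 16.72
position: [0.5164, 0.2097, 0.0174]
tool_rot: [0.688, 0.726, -0.001, -0.001]
ft_force: [-0.3, 0.4, -0.5]
grip_width: 0.0861
grip_force: 0.0
```

Call:
move_arm(commands=[{"hand": 8.6,"travel": [0,0,0],"twist": [0,0,0]},{"hand": 8.6,"travel": [0,0,0],"twist": [0,0,0]},{"hand": 8.6,"travel": [0,0,0],"twist": [0,0,0]},{"hand": 8.6,"travel": [0,0,0],"twist": [0,0,0]}])

```text
time: 17.05
position: [0.519, 0.2094, 0.02]
tool_rot: [0.688, 0.726, 0.001, 0.001]
ft_force: [-0.0, 0.7, 0.7]
grip_width: 0.086
grip_force: 0.0
```

```bash
python3 -c "
from h import *
o=robot.get_obs();print(o['position'].round(4))
plan(.5171,.209,-.0063,2.9,1)"
```

```text
[0.519  0.2094 0.02  ]
([-0.03, -0.2, 2.63], [0.12, -0.02, 0.13])
```

Call:
move_arm(commands=[{"hand": 8.6,"travel": [0,-0.1,0.7],"twist": [0,0,0]},{"hand": 8.6,"travel": [0,-0.1,0.7],"twist": [0,0,0]},{"hand": 8.6,"travel": [0,0,0.5],"twist": [0,0,0]},{"hand": 8.6,"travel": [0,0,0.3],"twist": [0,0,0]},{"hand": 8.6,"travel": [0,0,0.2],"twist": [0,0,0]}])

```text
time: 17.47
position: [0.516, 0.2085, -0.0059]
tool_rot: [0.689, 0.725, -0.001, -0.0]
ft_force: [0.5, 0.8, 0.2]
grip_width: 0.0863
grip_force: 0.0
```

Call:
move_arm(commands=[{"hand": 8.6,"travel": [0,0,0.1],"twist": [0,0,0]},{"hand": 8.6,"travel": [0,0,0],"twist": [0,0,0]},{"hand": 8.6,"travel": [0,0,0],"twist": [0,0,0]}])

```text
time: 17.72
position: [0.5166, 0.2086, -0.0061]
tool_rot: [0.689, 0.725, 0.0, 0.0]
ft_force: [0.7, -0.7, -0.8]
grip_width: 0.0859
grip_force: 0.0
```

Call:
move_arm(commands=[{"hand": 6.2,"travel": [0,0,0],"twist": [0,0,0]},{"hand": 6.2,"travel": [0,0,0],"twist": [0,0,0]},{"hand": 6.2,"travel": [0,0,0],"twist": [0,0,0]},{"hand": 6.2,"travel": [0,0,0],"twist": [0,0,0]},{"hand": 6.2,"travel": [0,0,0],"twist": [0,0,0]}], force=18)

```text
time: 18.13
position: [0.5167, 0.2087, -0.0059]
tool_rot: [0.688, 0.725, 0.0, 0.0]
ft_force: [-0.4, 0.6, 0.4]
grip_width: 0.0667
grip_force: 18.0
```

Call:
move_arm(commands=[{"hand": 6.2,"travel": [0,0,-0.5],"twist": [0,0,0]},{"hand": 6.2,"travel": [0,0,-1.5],"twist": [0,0,0]},{"hand": 6.2,"travel": [0,0,-3],"twist": [0,0,0]},{"hand": 6.2,"travel": [0,0,-3],"twist": [0,0,0]},{"hand": 6.2,"travel": [1,-0.6,-1],"twist": [0,0,0]}])

```text
time: 18.55
position: [0.5135, 0.218, 0.0878]
tool_rot: [0.689, 0.725, 0.003, 0.002]
ft_force: [1.7, 0.3, -0.2]
grip_width: 0.0672
grip_force: 18.0
```

Call:
move_arm(commands=[{"hand": 6.2,"travel": [3.4,-2,0],"twist": [0,0,-0.3]},{"hand": 6.2,"travel": [3.4,-2,0],"twist": [0,0,-0.3]},{"hand": 6.2,"travel": [3.4,-2,0],"twist": [0,0,-0.3]},{"hand": 6.2,"travel": [3.4,-2,0],"twist": [0,0,-0.3]},{"hand": 6.2,"travel": [3.1,-1.7,0],"twist": [0,0,-0.3]}])

```text
time: 18.97
position: [0.4, 0.3805, 0.0837]
tool_rot: [0.679, 0.734, -0.001, -0.0]
ft_force: [0.0, -0.1, 0.5]
grip_width: 0.0667
grip_force: 18.0
```

Call:
move_arm(commands=[{"hand": 6.2,"travel": [0,0,0],"twist": [0,0,0]},{"hand": 6.2,"travel": [0,0,0],"twist": [0,0,0]},{"hand": 6.2,"travel": [0,0,0],"twist": [0,0,0]},{"hand": 6.2,"travel": [0,0,0],"twist": [0,0,0]}])

```text
time: 19.3
position: [0.403, 0.3782, 0.0838]
tool_rot: [0.679, 0.734, -0.0, 0.0]
ft_force: [1.1, -0.2, -1.2]
grip_width: 0.0671
grip_force: 18.0
```

```bash
python3 -c "
from h import *
c=snap('wrist','w11');o=robot.get_obs();print(o['position'].round(4),o['grip_width'],o['grip_force'])
plan(.403,.3785,.045,4.4,3)
p=o['position']
im=ortho(c,p[2]+.0125,p[0]-.01,p[0]+.005,p[1]+.05,p[1]+.09,s=1000).astype(int)
print(im.mean((1,2)).round().tolist())"
```

```text
[0.4034 0.378  0.0838] 0.06676036913452757 17.999819219112396
([0.02, -0.01, 1.29], [-0.0, 0.01, -0.0])
([0.02, -0.01, 1.29], [-0.0, 0.01, -0.0])
([0.02, -0.01, 1.29], [-0.0, 0.01, -0.0])
[21.0, 22.0, 24.0, 24.0, 24.0, 24.0, 24.0, 23.0, 26.0, 26.0, 25.0, 26.0, 25.0, 27.0, 26.0, 27.0, 27.0, 27.0, 43.0, 130.0, 183.0, 185.0, 155.0, 61.0, 40.0, 60.0, 63.0, 65.0, 65.0, 67.0, 66.0, 66.0, 123.0, 174.0, 175.0, 173.0, 173.0, 174.0, 175.0, 175.0]
```

Call:
move_arm(commands=[{"hand": 6.2,"travel": [0.03,0,1.5],"twist": [0,0,0]},{"hand": 6.2,"travel": [0.03,0,1.5],"twist": [0,0,0]},{"hand": 6.2,"travel": [0,0,1.5],"twist": [0,0,0]},{"hand": 6.2,"travel": [0,0,0.8],"twist": [0,0,0]},{"hand": 6.2,"travel": [0,0,0.4],"twist": [0,0,0]}])

```text
time: 19.77
position: [0.4028, 0.3782, 0.0257]
tool_rot: [0.68, 0.734, -0.001, -0.0]
ft_force: [-0.2, 0.3, -0.1]
grip_width: 0.067
grip_force: 18.0
```

Call:
move_arm(commands=[{"hand": 6.2,"travel": [0,0,0],"twist": [0,0,0]},{"hand": 6.2,"travel": [0,0,0],"twist": [0,0,0]},{"hand": 6.2,"travel": [0,0,0],"twist": [0,0,0]}])

```text
time: 20.02
position: [0.4034, 0.3797, 0.0276]
tool_rot: [0.679, 0.734, 0.001, 0.0]
ft_force: [1.2, 0.8, -0.6]
grip_width: 0.0668
grip_force: 18.0
```

Call:
move_arm(commands=[{"hand": 6.2,"travel": [0,0,0.3],"twist": [0,0,0]},{"hand": 6.2,"travel": [0,0,0.3],"twist": [0,0,0]},{"hand": 6.2,"travel": [0,0,0.3],"twist": [0,0,0]},{"hand": 6.2,"travel": [0,0,0.2],"twist": [0,0,0]},{"hand": 6.2,"travel": [0,0,0],"twist": [0,0,0]}])

```text
time: 20.43
position: [0.4023, 0.3794, 0.0155]
tool_rot: [0.679, 0.734, -0.0, -0.0]
ft_force: [-0.4, -0.2, -0.8]
grip_width: 0.0666
grip_force: 18.0
```

Call:
move_arm(commands=[{"hand": 6.2,"travel": [0,0,0],"twist": [0,0,0]},{"hand": 6.2,"travel": [0,0,0.1],"twist": [0,0,0]},{"hand": 6.2,"travel": [0,0,0.05],"twist": [0,0,0]},{"hand": 6.2,"travel": [0,0,0],"twist": [0,0,0]},{"hand": 6.2,"travel": [0,0,0],"twist": [0,0,0]}])

```text
time: 20.85
position: [0.4028, 0.3797, 0.0147]
tool_rot: [0.679, 0.734, 0.0, 0.0]
ft_force: [-0.6, 0.4, 2.2]
grip_width: 0.0667
grip_force: 18.0
```

Set down at 2.2 N. I release and go to the plate's grip.

Call:
move_arm(commands=[{"hand": 8,"travel": [0,0,0],"twist": [0,0,0]},{"hand": 8,"travel": [0,0,0],"twist": [0,0,0]},{"hand": 8,"travel": [0,0,0],"twist": [0,0,0]},{"hand": 8,"travel": [0,0,0],"twist": [0,0,0]},{"hand": 8,"travel": [0,0,-1],"twist": [0,0,0]}])

```text
time: 21.27
position: [0.4015, 0.3788, 0.0232]
tool_rot: [0.679, 0.734, -0.002, -0.0]
ft_force: [-0.4, -0.4, 0.4]
grip_width: 0.0798
grip_force: 0.0
```

Call:
move_arm(commands=[{"hand": 7,"travel": [0,0,-3],"twist": [0,0,0]},{"hand": 6,"travel": [0,0,-3.5],"twist": [0,0,0]},{"hand": 5,"travel": [-3,0.2,-1],"twist": [0,0,0]},{"hand": 4,"travel": [-4,-0.3,0],"twist": [0,0,0]},{"hand": 4,"travel": [-4,-0.3,0],"twist": [0,0,0]}])

```text
time: 21.68
position: [0.4086, 0.2696, 0.1015]
tool_rot: [0.678, 0.735, 0.002, 0.001]
ft_force: [0.3, -0.7, -0.1]
grip_width: 0.0544
grip_force: 0.0
```

Call:
move_arm(commands=[{"hand": 4,"travel": [-4,-0.3,0],"twist": [0,0,0]},{"hand": 4,"travel": [-4,-0.3,0],"twist": [0,0,0]},{"hand": 4,"travel": [-1,0,0],"twist": [0,0,0]},{"hand": 4,"travel": [0,0,0],"twist": [0,0,0]},{"hand": 4,"travel": [0,0,0],"twist": [0,0,0]}])

```text
time: 22.1
position: [0.4091, 0.1793, 0.1]
tool_rot: [0.68, 0.733, 0.001, 0.0]
ft_force: [0.5, -0.1, -0.5]
grip_width: 0.0407
grip_force: 0.0
```

```bash
python3 -c "
from h import *
c=snap('wrist','w12');o=robot.get_obs();print(o['position'].round(4),o['grip_width'])
print(fit(c,circP(.0235),.008,(.4009,.223,0)))
plan(.4047,.1793,.045,4.4,3)"
```

```text
[0.409  0.1801 0.0999] 0.04018396893124643
(array([0.4008, 0.223 , 0.0233]), np.float64(149.6))
([-0.02, -0.15, 1.83], [0.03, -0.01, 0.02])
([-0.02, -0.15, 1.83], [0.03, -0.01, 0.02])
([-0.01, -0.15, 1.83], [0.03, -0.01, 0.02])
```

Call:
move_arm(commands=[{"hand": 4,"travel": [-0.05,-0.25,2.2],"twist": [0,0,0]},{"hand": 4,"travel": [-0.05,-0.25,2.2],"twist": [0,0,0]},{"hand": 4,"travel": [0,0,1.6],"twist": [0,0,0]},{"hand": 4,"travel": [0,0,0.8],"twist": [0,0,0]},{"hand": 4,"travel": [0,0,0.4],"twist": [0,0,0]}])

```text
time: 22.57
position: [0.403, 0.1793, 0.0264]
tool_rot: [0.678, 0.735, -0.0, -0.0]
ft_force: [0.4, 0.2, 0.5]
grip_width: 0.0398
grip_force: 0.0
```

Call:
move_arm(commands=[{"hand": 4,"travel": [0,0,0.3],"twist": [0,0,0]},{"hand": 4,"travel": [0,0,0],"twist": [0,0,0]},{"hand": 4,"travel": [0,0,0],"twist": [0,0,0]},{"hand": 4,"travel": [0,0,0],"twist": [0,0,0]}])

```text
time: 22.9
position: [0.404, 0.1783, 0.0251]
tool_rot: [0.679, 0.734, 0.001, 0.0]
ft_force: [0.3, -0.5, -0.5]
grip_width: 0.0401
grip_force: 0.0
```

Call:
move_arm(commands=[{"hand": 4,"travel": [0.08,0.03,0.5],"twist": [0,0,0]},{"hand": 4,"travel": [0,0,0.5],"twist": [0,0,0]},{"hand": 4,"travel": [0,0,0.5],"twist": [0,0,0]},{"hand": 4,"travel": [0,0,0.3],"twist": [0,0,0]},{"hand": 4,"travel": [0,0,0],"twist": [0,0,0]}])

```text
time: 23.32
position: [0.4032, 0.1787, 0.0057]
tool_rot: [0.679, 0.734, -0.001, -0.0]
ft_force: [0.0, 0.2, -0.3]
grip_width: 0.0402
grip_force: 0.0
```

Call:
move_arm(commands=[{"hand": 1,"travel": [0,0,0],"twist": [0,0,0]},{"hand": 1,"travel": [0,0,0],"twist": [0,0,0]},{"hand": 1,"travel": [0,0,0],"twist": [0,0,0]},{"hand": 1,"travel": [0,0,0],"twist": [0,0,0]},{"hand": 1,"travel": [0,0,0],"twist": [0,0,0]}], force=30)

```text
time: 23.73
position: [0.4038, 0.1788, 0.0066]
tool_rot: [0.679, 0.734, 0.0, 0.0]
ft_force: [1.3, 0.2, -0.5]
grip_width: 0.0153
grip_force: 0.3
```

Call:
move_arm(commands=[{"hand": 1,"travel": [0,0,0],"twist": [0,0,0]},{"hand": 1,"travel": [0,0,0],"twist": [0,0,0]}])

```text
time: 23.9
position: [0.404, 0.1789, 0.0066]
tool_rot: [0.679, 0.734, 0.0, 0.0]
ft_force: [-0.1, -0.0, 0.6]
grip_width: 0.0138
grip_force: 30.0
```

Call:
move_arm(commands=[{"hand": 1,"travel": [0,0,-0.5],"twist": [0,0,0]},{"hand": 1,"travel": [0,0,-1.5],"twist": [0,0,0]},{"hand": 1,"travel": [0,0,-3],"twist": [0,0,0]},{"hand": 1,"travel": [0,0,-3],"twist": [0,0,0]},{"hand": 1,"travel": [1,0,-1.3],"twist": [0,0,0]}])

```text
time: 24.32
position: [0.4036, 0.1882, 0.1021]
tool_rot: [0.679, 0.734, 0.001, 0.001]
ft_force: [1.1, 0.5, -1.9]
grip_width: 0.0137
grip_force: 30.0
```

Call:
move_arm(commands=[{"hand": 1,"travel": [3,0.2,0],"twist": [0,0,0]},{"hand": 1,"travel": [3.8,0.3,0],"twist": [0,0,0]},{"hand": 1,"travel": [3.8,0.3,0],"twist": [0,0,0]},{"hand": 1,"travel": [3.8,0.3,0],"twist": [0,0,0]},{"hand": 1,"travel": [2.8,0.2,0],"twist": [0,0,0]}])

```text
time: 24.73
position: [0.4019, 0.364, 0.0998]
tool_rot: [0.679, 0.735, 0.001, -0.0]
ft_force: [0.8, 0.1, -1.5]
grip_width: 0.0138
grip_force: 30.0
```

Call:
move_arm(commands=[{"hand": 1,"travel": [1.7,0.1,0],"twist": [0,0,0]},{"hand": 1,"travel": [0,0,0],"twist": [0,0,0]},{"hand": 1,"travel": [0,0,0],"twist": [0,0,0]},{"hand": 1,"travel": [0,0,0],"twist": [0,0,0]},{"hand": 1,"travel": [0,0,0],"twist": [0,0,0]}])

```text
time: 25.15
position: [0.4015, 0.3768, 0.0992]
tool_rot: [0.679, 0.734, -0.001, -0.0]
ft_force: [0.4, -0.1, -1.8]
grip_width: 0.0138
grip_force: 30.0
```

```bash
python3 -c "
from h import *
c=snap('wrist','w13');o=robot.get_obs();print(o['position'].round(4),o['grip_width'],o['grip_force'],o['tool_rot'])
plan(.403,.379,.05,4.4,3)
p=o['position'];z=p[2]+.0014
print(p[:2]+[-np.sin(.077)*.044,np.cos(.077)*.044],fit(c,circP(.0235),z,(p[0]-.0034,p[1]+.044,0)))"
```

```text
[0.4018 0.3769 0.0993] 0.013951636253867885 29.999529719352722 [ 6.79446291e-01  7.33724818e-01 -7.83816746e-04 -1.25137011e-04]
([0.07, 0.05, 1.64], [-0.03, 0.02, -0.0])
([0.07, 0.05, 1.64], [-0.03, 0.02, -0.0])
([0.07, 0.05, 1.64], [-0.03, 0.02, -0.0])
[0.39836772 0.42072672] (array([0.3975, 0.4207, 0.0212]), np.float64(125.7))
```

Plate centred in the hand. I lower it over the display.

Call:
move_arm(commands=[{"hand": 1,"travel": [0.1,0.05,1.5],"twist": [0,0,0]},{"hand": 1,"travel": [0.1,0.05,1.7],"twist": [0,0,0]},{"hand": 1,"travel": [0,0,1.2],"twist": [0,0,0]},{"hand": 1,"travel": [0,0,0.6],"twist": [0,0,0]},{"hand": 1,"travel": [0,0,0.2],"twist": [0,0,0]}])

```text
time: 25.62
position: [0.4024, 0.379, 0.0464]
tool_rot: [0.679, 0.734, -0.001, -0.0]
ft_force: [-0.1, -0.2, -1.3]
grip_width: 0.0136
grip_force: 30.0
```

Call:
move_arm(commands=[{"hand": 1,"travel": [0,0,0],"twist": [0,0,0]},{"hand": 1,"travel": [0,0,0],"twist": [0,0,0]},{"hand": 1,"travel": [0,0,0],"twist": [0,0,0]},{"hand": 1,"travel": [0,0,0],"twist": [0,0,0]}])

```text
time: 25.95
position: [0.4034, 0.3806, 0.0482]
tool_rot: [0.679, 0.734, 0.001, 0.0]
ft_force: [0.3, 0.0, -1.1]
grip_width: 0.0138
grip_force: 30.0
```

Call:
move_arm(commands=[{"hand": 1,"travel": [-0.1,0,0.3],"twist": [0,0,0]},{"hand": 1,"travel": [0,0,0.4],"twist": [0,0,0]},{"hand": 1,"travel": [0,0,0.4],"twist": [0,0,0]},{"hand": 1,"travel": [0,0,0.2],"twist": [0,0,0]},{"hand": 1,"travel": [0,0,0],"twist": [0,0,0]}])

```text
time: 26.37
position: [0.4025, 0.3791, 0.0337]
tool_rot: [0.679, 0.734, -0.001, -0.0]
ft_force: [-0.4, -0.8, -1.7]
grip_width: 0.0136
grip_force: 30.0
```

Call:
move_arm(commands=[{"hand": 1,"travel": [0,0,0.1],"twist": [0,0,0]},{"hand": 1,"travel": [0,0,0.05],"twist": [0,0,0]},{"hand": 1,"travel": [0,0,0],"twist": [0,0,0]},{"hand": 1,"travel": [0,0,0],"twist": [0,0,0]}])

```text
time: 26.7
position: [0.4029, 0.3793, 0.0332]
tool_rot: [0.679, 0.734, -0.0, -0.0]
ft_force: [-0.7, -1.5, 1.2]
grip_width: 0.0139
grip_force: 30.0
```

Call:
move_arm(commands=[{"hand": 1,"travel": [0,0,0.05],"twist": [0,0,0]},{"hand": 1,"travel": [0,0,0],"twist": [0,0,0]},{"hand": 1,"travel": [0,0,0],"twist": [0,0,0]}])

```text
time: 26.95
position: [0.4029, 0.3794, 0.0332]
tool_rot: [0.679, 0.734, 0.0, 0.0]
ft_force: [-2.2, -1.1, 5.6]
grip_width: 0.0133
grip_force: 30.0
```

Call:
move_arm(commands=[{"hand": 4,"travel": [0,0,0],"twist": [0,0,0]},{"hand": 4,"travel": [0,0,0],"twist": [0,0,0]},{"hand": 4,"travel": [0,0,0],"twist": [0,0,0]},{"hand": 4,"travel": [0,0,0],"twist": [0,0,0]},{"hand": 4,"travel": [0,0,-0.8],"twist": [0,0,0]}])

```text
time: 27.37
position: [0.4022, 0.3788, 0.0394]
tool_rot: [0.679, 0.734, -0.001, -0.0]
ft_force: [-0.1, 0.9, -0.2]
grip_width: 0.0366
grip_force: 0.0
```

Call:
move_arm(commands=[{"hand": 4,"travel": [0,0,-2],"twist": [0,0,0]},{"hand": 4,"travel": [0,0,-3],"twist": [0,0,0]},{"hand": 4,"travel": [0,0,-3],"twist": [0,0,0]},{"hand": 4,"travel": [-2,0,-1],"twist": [0,0,0]},{"hand": 4,"travel": [-4,0.5,0],"twist": [0,0,0]}])

```text
time: 27.78
position: [0.415, 0.3236, 0.1343]
tool_rot: [0.677, 0.736, 0.005, 0.001]
ft_force: [0.6, -0.5, -1.3]
grip_width: 0.0398
grip_force: 0.0
```

```bash
python3 -c "
from h import *
o=robot.get_obs();print(o['position'].round(4),o['grip_width'])
plan(.4748,.02,.13,2,9)"
```

```text
[0.415  0.3236 0.1343] 0.039758517083638825
([-3.42, 0.38, 0.04], [0.06, -0.03, 0.31])
([-3.42, 0.4, 0.04], [0.06, -0.03, 0.31])
([-3.41, 0.42, 0.04], [0.06, -0.03, 0.31])
([-3.41, 0.44, 0.04], [0.06, -0.03, 0.31])
([-3.41, 0.45, 0.04], [0.06, -0.03, 0.31])
([-3.41, 0.47, 0.04], [0.06, -0.03, 0.31])
([-3.4, 0.49, 0.04], [0.06, -0.03, 0.31])
([-3.4, 0.51, 0.05], [0.06, -0.03, 0.31])
([-3.4, 0.53, 0.05], [0.06, -0.03, 0.31])
```

Call:
move_arm(commands=[{"hand": 4.5,"travel": [-3.6,0.3,0],"twist": [0,0,0.3]},{"hand": 4.5,"travel": [-3.6,0.3,0],"twist": [0,0,0.3]},{"hand": 4.5,"travel": [-3.6,0.3,0],"twist": [0,0,0.3]},{"hand": 4.5,"travel": [-3.6,0.3,0],"twist": [0,0,0.3]},{"hand": 4.5,"travel": [-3.6,0.3,0],"twist": [0,0,0.3]}])

```text
time: 28.2
position: [0.44, 0.1399, 0.1311]
tool_rot: [0.688, 0.725, 0.0, 0.0]
ft_force: [0.8, -0.1, 0.4]
grip_width: 0.0451
grip_force: 0.0
```

Call:
move_arm(commands=[{"hand": 4.5,"travel": [-3.6,0.3,0],"twist": [0,0,0.3]},{"hand": 4.5,"travel": [-3.6,0.3,0],"twist": [0,0,0.3]},{"hand": 4.5,"travel": [-3.6,0.3,-1],"twist": [0,0,0]},{"hand": 4.5,"travel": [-2,0.2,-1],"twist": [0,0,0]},{"hand": 4.5,"travel": [0,0,0],"twist": [0,0,0]}])

```text
time: 28.62
position: [0.4596, 0.01, 0.1524]
tool_rot: [0.694, 0.72, 0.001, 0.003]
ft_force: [0.0, -0.2, 0.5]
grip_width: 0.0448
grip_force: 0.0
```

Call:
move_arm(commands=[{"hand": 4.5,"travel": [0,0,0],"twist": [0,0,0]},{"hand": 4.5,"travel": [0,0,0],"twist": [0,0,0]},{"hand": 4.5,"travel": [0,0,0],"twist": [0,0,0]}])

```text
time: 28.87
position: [0.4557, 0.0153, 0.1502]
tool_rot: [0.692, 0.722, -0.0, -0.001]
ft_force: [-0.2, 0.5, -0.6]
grip_width: 0.0451
grip_force: 0.0
```

```bash
python3 -c "
from h import *
c=snap('wrist','w14');o=robot.get_obs();print(o['position'].round(4),o['grip_width'],o['tool_rot'])
L=[]
for n,r,z,g in [('brass',.022,.024,(.4748,-.016,0)),('bknob',.009,.042,(.4748,-.016,0)),('steel',.018,.024,(.438,.0554,0)),('sknob',.009,.042,(.438,.0554,0)),('sbase',.018,.0,(.438,.0554,0))]:
    v,q=fit(c,circP(r),z,g,(.01,.01,1));print(n,v,q);L.append((circP(r),z,v))
draw(c,L,'pics/w14f.png',(400,180,880,540),2)
im=cv2.imread('pics/w14f.png');cv2.imwrite('pics/w14f.png',cv2.resize(im,None,fx=1.6,fy=1.6))"
```

```text
[0.4558 0.0154 0.1501] 0.04521885565415866 [ 6.91571200e-01  7.22307906e-01 -3.06465142e-04 -6.86073731e-04]
brass [ 0.4745 -0.0207  0.4397] 139.7
bknob [ 0.4737 -0.0134  0.4099] 105.4
steel [0.4367 0.0487 0.3478] 51.6
sknob [0.4452 0.0469 0.9904] 41.6
sbase [0.4336 0.046  0.9612] 39.7
```

View pics/w14f.png

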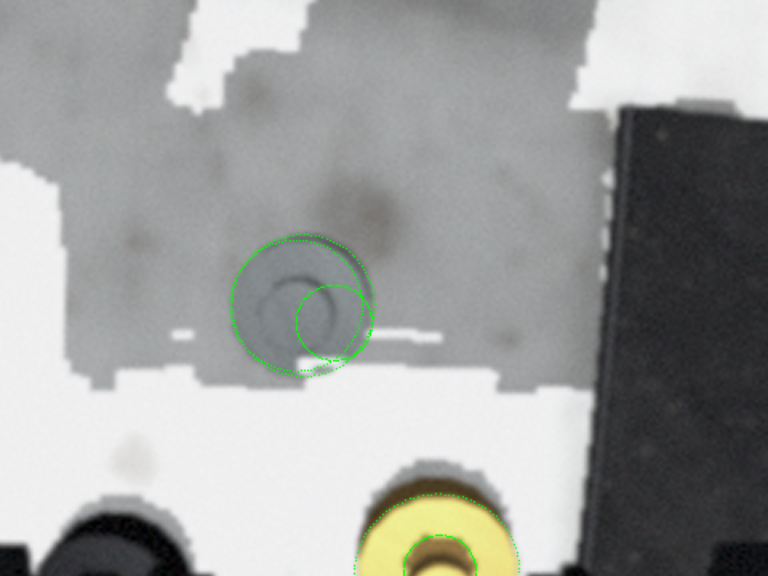

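The crop shows the steel weight's top circle at about (298,308), well fitted. The brass at (437,576) is half hidden behind the gripper, so I move 4.5 cm back for a full view and measure it numerically.

Call:
move_arm(commands=[{"hand": 4.5,"travel": [-2,0.8,0],"twist": [0,0,0.3]},{"hand": 4.5,"travel": [-2.3,1,0],"twist": [0,0,0.3]},{"hand": 4.5,"travel": [0,0,0],"twist": [0,0,0.3]},{"hand": 4.5,"travel": [0,0,0],"twist": [0,0,0]},{"hand": 4.5,"travel": [0,0,0],"twist": [0,0,0]}])

```text
time: 29.33
position: [0.4753, -0.027, 0.15]
tool_rot: [0.698, 0.717, -0.0, -0.001]
ft_force: [-0.5, 0.2, 0.9]
grip_width: 0.0451
grip_force: 0.0
```

```bash
python3 -c "
from h import *
w=load('w14');print('sknob',atz(w,292.8,187.8,.042),'steel top',atz(w,(298/1.6+400)/2,(308/1.6+180)/2,.024),'brass',atz(w,336.6,270,.024))
c=snap('wrist','w15');o=robot.get_obs();print(o['position'].round(4),o['tool_rot'])
for n,r,z,g in [('brass',.022,.024,(.4745,-.019,0)),('bknob',.009,.042,(.4745,-.019,0)),('steel',.018,.024,(.4367,.0487,0)),('sknob',.009,.042,(.4367,.0487,0))]:
    print(n,*fit(c,circP(r),z,g,(.006,.006,1)))
im=ortho(c,.024,.44,.51,-.06,.02,s=2000)
h=cv2.cvtColor(im,cv2.COLOR_RGB2HSV);m=((h[...,0]>18)&(h[...,0]<35)&(h[...,1]>70)&(h[...,2]>150)).astype('u1')
ys,xs=np.nonzero(m);print('yellow bbox',.44+xs.min()/2000,.44+xs.max()/2000,-.06+ys.min()/2000,-.06+ys.max()/2000,m.sum()/4)
cv2.imwrite('pics/w15a.png',cv2.resize(c['frame'][80:330,220:480],(780,750))[:,:,::-1][:600])
"
```

```text
sknob [0.43668296 0.04857467 0.042     ] steel top [0.43587798 0.04776719 0.024     ] brass [ 0.47491506 -0.02160321  0.024     ]
[ 0.4752 -0.0268  0.15  ] [ 6.97365221e-01  7.16715057e-01 -4.10599946e-04 -1.05175906e-03]
brass [ 0.4746 -0.0199  0.3867] 131.0
bknob [ 0.474  -0.0139 -0.7539] 86.9
steel [0.4372 0.0477 0.3662] 53.6
sknob [0.4377 0.0477 0.351 ] 45.0
yellow bbox 0.454 0.4955 -0.041999999999999996 -0.0010000000000000009 1225.0
```

Call:
move_arm(commands=[{"hand": 4.5,"travel": [0.3,0,2.5],"twist": [0,0,0]},{"hand": 4.5,"travel": [0.3,0,3],"twist": [0,0,0]},{"hand": 4.5,"travel": [0,0,2.5],"twist": [0,0,0]},{"hand": 4.5,"travel": [0,0,1.5],"twist": [0,0,0]},{"hand": 4.5,"travel": [0,0,0.7],"twist": [0,0,0]}])

```text
time: 29.8
position: [0.474, -0.0207, 0.0465]
tool_rot: [0.697, 0.717, -0.001, -0.002]
ft_force: [-0.1, -0.1, -0.5]
grip_width: 0.0446
grip_force: 0.0
```

Call:
move_arm(commands=[{"hand": 4.5,"travel": [0,0,0],"twist": [0,0,0]},{"hand": 4.5,"travel": [0,0,0],"twist": [0,0,0]},{"hand": 4.5,"travel": [0,0,0],"twist": [0,0,0]},{"hand": 4.5,"travel": [0,0,0],"twist": [0,0,0]},{"hand": 4.5,"travel": [0,0,0],"twist": [0,0,0]}])

```text
time: 30.22
position: [0.4769, -0.0224, 0.0495]
tool_rot: [0.698, 0.716, 0.001, 0.001]
ft_force: [-0.0, 0.3, -0.2]
grip_width: 0.0451
grip_force: 0.0
```

```bash
python3 -c "
from h import *
o=robot.get_obs();print(o['position'].round(4),o['tool_rot'])
plan(.4747,-.0203,.021,1.6,3)"
```

```text
[ 0.4769 -0.0224  0.0495] [6.97847939e-01 7.16245084e-01 5.23574927e-04 9.79659501e-04]
([0.07, -0.07, 0.95], [0.04, 0.01, -0.04])
([0.07, -0.07, 0.95], [0.04, 0.01, -0.04])
([0.07, -0.07, 0.95], [0.04, 0.01, -0.04])
```

Call:
move_arm(commands=[{"hand": 4.5,"travel": [0.1,-0.1,0.9],"twist": [0,0,0]},{"hand": 4.5,"travel": [0.1,-0.1,0.9],"twist": [0,0,0]},{"hand": 4.5,"travel": [0,0,0.6],"twist": [0,0,0]},{"hand": 4.5,"travel": [0,0,0.4],"twist": [0,0,0]},{"hand": 4.5,"travel": [0,0,0],"twist": [0,0,0]}])

```text
time: 30.63
position: [0.4733, -0.0201, 0.0192]
tool_rot: [0.698, 0.716, -0.001, -0.001]
ft_force: [-0.1, 0.3, -0.5]
grip_width: 0.0449
grip_force: 0.0
```

Call:
move_arm(commands=[{"hand": 4.5,"travel": [0,0,0],"twist": [0,0,0]},{"hand": 4.5,"travel": [0,0,0],"twist": [0,0,0]},{"hand": 4.5,"travel": [0,0,0],"twist": [0,0,0]}])

```text
time: 30.88
position: [0.4743, -0.0204, 0.0205]
tool_rot: [0.698, 0.716, 0.0, 0.0]
ft_force: [-0.9, 0.3, 1.2]
grip_width: 0.0448
grip_force: 0.0
```

Call:
move_arm(commands=[{"hand": 1.2,"travel": [0,0,0],"twist": [0,0,0]},{"hand": 1.2,"travel": [0,0,0],"twist": [0,0,0]},{"hand": 1.2,"travel": [0,0,0],"twist": [0,0,0]},{"hand": 1.2,"travel": [0,0,0],"twist": [0,0,0]},{"hand": 1.2,"travel": [0,0,0],"twist": [0,0,0]}], force=35)

```text
time: 31.3
position: [0.4742, -0.0203, 0.0205]
tool_rot: [0.698, 0.716, 0.0, 0.0]
ft_force: [0.6, -0.5, 0.5]
grip_width: 0.0195
grip_force: 1.2
```

Call:
move_arm(commands=[{"hand": 1.2,"travel": [0,0,0],"twist": [0,0,0]},{"hand": 1.2,"travel": [0,0,0],"twist": [0,0,0]},{"hand": 1.2,"travel": [0,0,0],"twist": [0,0,0]}])

```text
time: 31.55
position: [0.475, -0.0205, 0.0206]
tool_rot: [0.698, 0.716, 0.0, 0.001]
ft_force: [1.9, -0.3, -0.5]
grip_width: 0.0167
grip_force: 35.0
```

Call:
move_arm(commands=[{"hand": 1.2,"travel": [0,0,-0.5],"twist": [0,0,0]},{"hand": 1.2,"travel": [0,0,-2],"twist": [0,0,0]},{"hand": 1.2,"travel": [0,0,-3],"twist": [0,0,0]},{"hand": 1.2,"travel": [0,0,-3],"twist": [0,0,0]},{"hand": 1.2,"travel": [1,0,-2],"twist": [0,0,0]}])

```text
time: 31.97
position: [0.4737, -0.0113, 0.1272]
tool_rot: [0.698, 0.716, -0.0, 0.0]
ft_force: [1.1, 0.9, -3.9]
grip_width: 0.0162
grip_force: 35.0
```

```bash
python3 -c "
from h import *
o=robot.get_obs();print(o['position'].round(4),o['grip_width'],o['grip_force'],o['ft_force'])
plan(.403,.357,.125,4.4,11)"
```

```text
[ 0.4737 -0.0113  0.1272] 0.016180906898990263 34.99819304823177 [ 1.05418002  0.85072887 -3.91873683]
([3.36, -0.56, 0.02], [0.0, 0.0, -0.27])
([3.37, -0.54, 0.02], [0.0, 0.0, -0.27])
([3.37, -0.53, 0.02], [0.0, 0.0, -0.27])
([3.37, -0.51, 0.02], [0.0, 0.0, -0.27])
([3.37, -0.5, 0.02], [0.0, 0.0, -0.27])
([3.38, -0.48, 0.02], [0.0, 0.0, -0.27])
([3.38, -0.46, 0.02], [0.0, 0.0, -0.27])
([3.38, -0.45, 0.02], [0.0, 0.0, -0.27])
([3.38, -0.43, 0.02], [0.0, 0.0, -0.27])
([3.38, -0.42, 0.02], [0.0, 0.0, -0.27])
([3.39, -0.4, 0.02], [0.0, 0.0, -0.27])
```

Call:
move_arm(commands=[{"hand": 1.2,"travel": [3,-0.5,0],"twist": [0,0,-0.3]},{"hand": 1.2,"travel": [3.4,-0.5,0],"twist": [0,0,-0.3]},{"hand": 1.2,"travel": [3.4,-0.5,0],"twist": [0,0,-0.3]},{"hand": 1.2,"travel": [3.4,-0.5,0],"twist": [0,0,-0.3]},{"hand": 1.2,"travel": [3.4,-0.5,0],"twist": [0,0,-0.3]}])

```text
time: 32.38
position: [0.4407, 0.1558, 0.1252]
tool_rot: [0.689, 0.725, -0.001, -0.001]
ft_force: [0.1, 0.6, -3.1]
grip_width: 0.0162
grip_force: 35.0
```

Call:
move_arm(commands=[{"hand": 1.2,"travel": [3.4,-0.5,0],"twist": [0,0,-0.3]},{"hand": 1.2,"travel": [3.4,-0.5,0],"twist": [0,0,-0.3]},{"hand": 1.2,"travel": [3.4,-0.5,0],"twist": [0,0,-0.3]},{"hand": 1.2,"travel": [3.4,-0.5,0],"twist": [0,0,-0.3]},{"hand": 1.2,"travel": [3.4,-0.5,0],"twist": [0,0,-0.3]}])

```text
time: 32.8
position: [0.405, 0.3235, 0.1249]
tool_rot: [0.679, 0.734, -0.002, -0.001]
ft_force: [1.1, 0.3, -3.8]
grip_width: 0.0164
grip_force: 35.0
```

Call:
move_arm(commands=[{"hand": 1.2,"travel": [2.4,0,0],"twist": [0,0,0]},{"hand": 1.2,"travel": [0.5,0,0],"twist": [0,0,0]},{"hand": 1.2,"travel": [0,0,0],"twist": [0,0,0]},{"hand": 1.2,"travel": [0,0,0],"twist": [0,0,0]},{"hand": 1.2,"travel": [0,0,0],"twist": [0,0,0]}])

```text
time: 33.22
position: [0.4042, 0.3501, 0.125]
tool_rot: [0.679, 0.734, -0.001, -0.0]
ft_force: [-0.5, -0.4, -3.5]
grip_width: 0.0161
grip_force: 35.0
```

Call:
move_arm(commands=[{"hand": 1.2,"travel": [0,0,0],"twist": [0,0,0]},{"hand": 1.2,"travel": [0,0,0],"twist": [0,0,0]},{"hand": 1.2,"travel": [0,0,0],"twist": [0,0,0]}])

```text
time: 33.47
position: [0.4052, 0.3508, 0.1255]
tool_rot: [0.679, 0.734, -0.0, -0.0]
ft_force: [0.3, -0.4, -2.9]
grip_width: 0.0165
grip_force: 35.0
```

```bash
python3 -c "
from h import *
c=snap('wrist','w16');o=robot.get_obs();print(o['position'].round(4),o['grip_width'],o['grip_force'],o['tool_rot'])
v=fit(c,circP(.0235),.034,(.3996,.4234,0),(.008,.008,1));print(v)
print(fit(c,circP(.0235),.0315,(.3996,.4234,0),(.008,.008,1)))
import cv2
im=ortho(c,.034,.36,.44,.38,.47,s=2000);h=im.astype(int);m=((h[...,0]-h[...,1])<40).astype('u1')
n,l,st,ce=cv2.connectedComponentsWithStats(m);print([ (st[i].tolist(),(ce[i]/2000+[.36,.38]).round(4).tolist()) for i in range(n) if 1000<st[i][4]])
plan(v[0][0],v[0][1],.075,4.4,4)"
```

```text
[0.4052 0.3509 0.1255] 0.01641363443784518 34.99923810129985 [ 6.79406549e-01  7.33762034e-01 -1.37564226e-04 -1.23898796e-05]
(array([ 0.3989,  0.4232, -0.3335]), np.float64(154.7))
(array([ 0.3989,  0.4233, -0.7339]), np.float64(168.4))
[([6, 0, 146, 151, 12074], [0.4002, 0.4146]), ([0, 0, 161, 180, 9262], [0.4004, 0.4424]), ([32, 40, 93, 94, 6845], [0.3989, 0.4233])]
([1.81, -0.02, 1.26], [-0.0, 0.0, 0.0])
([1.81, -0.02, 1.26], [-0.0, 0.0, 0.0])
([1.81, -0.02, 1.26], [-0.0, 0.0, 0.0])
([1.81, -0.02, 1.26], [-0.0, 0.0, 0.0])
```

Call:
move_arm(commands=[{"hand": 1.2,"travel": [2,0,0.7],"twist": [0,0,0]},{"hand": 1.2,"travel": [2.2,0,1.3],"twist": [0,0,0]},{"hand": 1.2,"travel": [2,0,1.3],"twist": [0,0,0]},{"hand": 1.2,"travel": [1,0,1.3],"twist": [0,0,0]},{"hand": 1.2,"travel": [0,0,0.8],"twist": [0,0,0]}])

```text
time: 33.93
position: [0.3994, 0.4252, 0.0704]
tool_rot: [0.678, 0.735, 0.001, -0.0]
ft_force: [-0.4, -0.5, -3.2]
grip_width: 0.0165
grip_force: 35.0
```

Call:
move_arm(commands=[{"hand": 1.2,"travel": [0,0,0.4],"twist": [0,0,0]},{"hand": 1.2,"travel": [0,0,0],"twist": [0,0,0]},{"hand": 1.2,"travel": [0,0,0],"twist": [0,0,0]},{"hand": 1.2,"travel": [0,0,0],"twist": [0,0,0]},{"hand": 1.2,"travel": [0,0,0],"twist": [0,0,0]}])

```text
time: 34.35
position: [0.4, 0.4232, 0.0683]
tool_rot: [0.679, 0.734, 0.001, 0.0]
ft_force: [-0.1, 0.7, -3.4]
grip_width: 0.0162
grip_force: 35.0
```

Call:
move_arm(commands=[{"hand": 1.2,"travel": [0,0,0],"twist": [0,0,0]},{"hand": 1.2,"travel": [0,0,0],"twist": [0,0,0]},{"hand": 1.2,"travel": [0,0,0],"twist": [0,0,0]}])

```text
time: 34.6
position: [0.3996, 0.4235, 0.0678]
tool_rot: [0.679, 0.734, 0.0, 0.0]
ft_force: [0.9, 0.2, -3.5]
grip_width: 0.0162
grip_force: 35.0
```

```bash
python3 -c "
from h import *
o=robot.get_obs();print(o['position'].round(4),o['tool_rot'])
plan(.3989,.4233,.055,4.4,4)"
```

```text
[0.3996 0.4235 0.0678] [6.78979179e-01 7.34157465e-01 2.94977310e-04 6.36429414e-05]
([-0.0, -0.02, 0.32], [0.01, -0.0, 0.02])
([-0.0, -0.02, 0.32], [0.01, -0.0, 0.02])
([-0.0, -0.02, 0.32], [0.01, -0.0, 0.02])
([-0.0, -0.02, 0.32], [0.01, -0.0, 0.02])
```

Call:
move_arm(commands=[{"hand": 1.2,"travel": [0,-0.03,0.3],"twist": [0,0,0]},{"hand": 1.2,"travel": [0,-0.03,0.3],"twist": [0,0,0]},{"hand": 1.2,"travel": [0,0,0.3],"twist": [0,0,0]},{"hand": 1.2,"travel": [0,0,0.2],"twist": [0,0,0]},{"hand": 1.2,"travel": [0,0,0],"twist": [0,0,0]}])

```text
time: 35.02
position: [0.3983, 0.4231, 0.0557]
tool_rot: [0.679, 0.734, -0.001, -0.0]
ft_force: [1.0, -0.1, -4.4]
grip_width: 0.0167
grip_force: 35.0
```

Call:
move_arm(commands=[{"hand": 1.2,"travel": [0,0,0],"twist": [0,0,0]},{"hand": 1.2,"travel": [0,0,0],"twist": [0,0,0]},{"hand": 1.2,"travel": [0,0,0],"twist": [0,0,0]}])

```text
time: 35.27
position: [0.3989, 0.4235, 0.0565]
tool_rot: [0.679, 0.734, 0.0, 0.0]
ft_force: [-0.2, 0.4, -3.4]
grip_width: 0.0161
grip_force: 35.0
```

Call:
move_arm(commands=[{"hand": 1.2,"travel": [0,0,0.1],"twist": [0,0,0]},{"hand": 1.2,"travel": [0,0,0.1],"twist": [0,0,0]},{"hand": 1.2,"travel": [0,0,0.05],"twist": [0,0,0]},{"hand": 1.2,"travel": [0,0,0],"twist": [0,0,0]}])

```text
time: 35.6
position: [0.3987, 0.4233, 0.0538]
tool_rot: [0.679, 0.734, -0.0, -0.0]
ft_force: [0.5, -0.5, -3.3]
grip_width: 0.0164
grip_force: 35.0
```

Call:
move_arm(commands=[{"hand": 1.2,"travel": [0,0,0.1],"twist": [0,0,0]},{"hand": 1.2,"travel": [0,0,0.05],"twist": [0,0,0]},{"hand": 1.2,"travel": [0,0,0],"twist": [0,0,0]},{"hand": 1.2,"travel": [0,0,0],"twist": [0,0,0]}])

```text
time: 35.93
position: [0.399, 0.4235, 0.0527]
tool_rot: [0.679, 0.734, 0.0, 0.0]
ft_force: [-0.3, 0.4, -1.0]
grip_width: 0.0167
grip_force: 35.0
```

Call:
move_arm(commands=[{"hand": 1.2,"travel": [0,0,0.05],"twist": [0,0,0]},{"hand": 1.2,"travel": [0,0,0],"twist": [0,0,0]},{"hand": 1.2,"travel": [0,0,0],"twist": [0,0,0]}])

```text
time: 36.18
position: [0.399, 0.4236, 0.0526]
tool_rot: [0.679, 0.734, 0.0, 0.0]
ft_force: [-1.2, -0.9, 4.3]
grip_width: 0.0167
grip_force: 35.0
```

Call:
move_arm(commands=[{"hand": 4,"travel": [0,0,0],"twist": [0,0,0]},{"hand": 4,"travel": [0,0,0],"twist": [0,0,0]},{"hand": 4,"travel": [0,0,0],"twist": [0,0,0]},{"hand": 4,"travel": [0,0,0],"twist": [0,0,0]},{"hand": 4,"travel": [0,0,0],"twist": [0,0,0]}])

```text
time: 36.6
position: [0.3987, 0.4234, 0.0517]
tool_rot: [0.679, 0.734, -0.0, -0.0]
ft_force: [0.2, -0.3, -0.2]
grip_width: 0.0376
grip_force: 0.0
```

Call:
move_arm(commands=[{"hand": 4,"travel": [0,0,-0.5],"twist": [0,0,0]},{"hand": 4,"travel": [0,0,-2],"twist": [0,0,0]},{"hand": 4,"travel": [0,0,-3],"twist": [0,0,0]},{"hand": 4,"travel": [-1,0,-3],"twist": [0,0,0]},{"hand": 4,"travel": [-3.5,0.3,0],"twist": [0,0,0.3]}])

```text
time: 37.02
position: [0.4092, 0.3844, 0.1428]
tool_rot: [0.679, 0.734, 0.008, 0.001]
ft_force: [0.9, -0.3, -0.2]
grip_width: 0.0398
grip_force: 0.0
```

```bash
python3 -c "
from h import *
o=robot.get_obs();print(o['position'].round(4),o['grip_width'],o['tool_rot'])
plan(.4371,.035,.13,2.5,9)"
```

```text
[0.4092 0.3844 0.1428] 0.03983021719163888 [0.67933307 0.7337878  0.0077725  0.00127811]
([-3.9, 0.01, 0.11], [0.08, -0.06, 0.21])
([-3.9, 0.02, 0.11], [0.08, -0.06, 0.21])
([-3.9, 0.04, 0.12], [0.08, -0.06, 0.21])
([-3.9, 0.05, 0.12], [0.08, -0.06, 0.21])
([-3.89, 0.07, 0.12], [0.08, -0.06, 0.21])
([-3.89, 0.08, 0.13], [0.08, -0.06, 0.21])
([-3.89, 0.1, 0.13], [0.08, -0.06, 0.21])
([-3.89, 0.11, 0.14], [0.08, -0.06, 0.21])
([-3.89, 0.13, 0.14], [0.08, -0.06, 0.21])
```

Call:
move_arm(commands=[{"hand": 4.5,"travel": [-3.8,0,0],"twist": [0,0,0]},{"hand": 4.5,"travel": [-3.9,0,0],"twist": [0,0,0]},{"hand": 4.5,"travel": [-3.9,0,0],"twist": [0,0,0]},{"hand": 4.5,"travel": [-3.9,0,0],"twist": [0,0,0]},{"hand": 4.5,"travel": [-3.9,0,0],"twist": [0,0,0]}])

```text
time: 37.43
position: [0.4194, 0.1838, 0.1374]
tool_rot: [0.681, 0.733, 0.0, 0.0]
ft_force: [0.9, 0.4, 0.4]
grip_width: 0.045
grip_force: 0.0
```

Call:
move_arm(commands=[{"hand": 4.5,"travel": [-3.9,0,0],"twist": [0,0,0]},{"hand": 4.5,"travel": [-3.9,0,0],"twist": [0,0,0]},{"hand": 4.5,"travel": [-3.5,0,0],"twist": [0,0,0]},{"hand": 4.5,"travel": [-2,0,0],"twist": [0,0,0]},{"hand": 4.5,"travel": [-0.5,0,0],"twist": [0,0,0]}])

```text
time: 37.85
position: [0.4305, 0.0446, 0.1374]
tool_rot: [0.682, 0.731, 0.0, 0.001]
ft_force: [0.0, -0.0, 0.2]
grip_width: 0.0452
grip_force: 0.0
```

Call:
move_arm(commands=[{"hand": 4.5,"travel": [0,0,0],"twist": [0,0,0]},{"hand": 4.5,"travel": [0,0,0],"twist": [0,0,0]},{"hand": 4.5,"travel": [0,0,0],"twist": [0,0,0]},{"hand": 4.5,"travel": [0,0,0],"twist": [0,0,0]},{"hand": 4.5,"travel": [0,0,0],"twist": [0,0,0]}])

```text
time: 38.27
position: [0.4293, 0.0488, 0.137]
tool_rot: [0.68, 0.733, 0.0, -0.0]
ft_force: [0.5, -0.1, -0.5]
grip_width: 0.0448
grip_force: 0.0
```

```bash
python3 -c "
from h import *
c=snap('wrist','w17');o=robot.get_obs();print(o['position'].round(4),o['grip_width'],o['tool_rot'])
for n,r,z in [('steel',.018,.024),('sknob',.009,.042),('neckbase',.006,.024)]:
    print(n,*fit(c,circP(r),z,(.4371,.048,0),(.006,.006,1)))
L=[(circP(.018),.024,fit(c,circP(.018),.024,(.4371,.048,0),(.006,.006,1))[0]),(circP(.009),.042,fit(c,circP(.009),.042,(.4371,.048,0),(.006,.006,1))[0])]
draw(c,L,'pics/w17f.png',(650,500,1250,950),4)
plan(.4371,.048,.05,3.8,4)"
```

```text
[0.4293 0.0487 0.137 ] 0.044944680163203486 [ 6.80104672e-01  7.33115017e-01 -7.59472457e-06 -7.88011181e-05]
steel [ 0.4357  0.0511 -0.1241] 56.1
sknob [0.4361 0.0506 0.3782] 60.7
neckbase [ 0.4337  0.0536 -0.4902] 79.3
([-0.03, 0.19, 2.17], [-0.0, -0.0, 0.12])
([-0.03, 0.19, 2.17], [-0.0, -0.0, 0.12])
([-0.03, 0.19, 2.17], [-0.0, -0.0, 0.12])
([-0.03, 0.19, 2.17], [-0.0, -0.0, 0.12])
```

View pics/w17f.png

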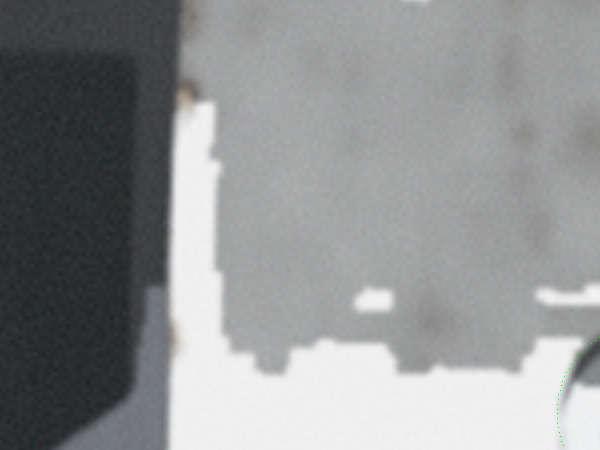

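That crop missed the weight. I back up 4 cm for a straight-down view and fit the rim and knob numerically.

Call:
move_arm(commands=[{"hand": 4.5,"travel": [-2,0.3,0],"twist": [0,0,0]},{"hand": 4.5,"travel": [-2.3,0.5,0],"twist": [0,0,0]},{"hand": 4.5,"travel": [0,0,0],"twist": [0,0,0]},{"hand": 4.5,"travel": [0,0,0],"twist": [0,0,0]},{"hand": 4.5,"travel": [0,0,0],"twist": [0,0,0]}])

```text
time: 38.73
position: [0.44, 0.0061, 0.1368]
tool_rot: [0.681, 0.732, -0.0, -0.001]
ft_force: [-0.0, 0.6, -0.4]
grip_width: 0.0451
grip_force: 0.0
```

Call:
move_arm(commands=[{"hand": 4.5,"travel": [0,0,0],"twist": [0,0,0]},{"hand": 4.5,"travel": [0,0,0],"twist": [0,0,0]},{"hand": 4.5,"travel": [0,0,0],"twist": [0,0,0]}])

```text
time: 38.98
position: [0.4402, 0.0061, 0.1369]
tool_rot: [0.68, 0.733, -0.0, -0.0]
ft_force: [-0.6, 0.3, -0.4]
grip_width: 0.045
grip_force: 0.0
```

```bash
python3 -c "
from h import *
c=snap('wrist','w18');o=robot.get_obs();print(o['position'].round(4),o['tool_rot'],proj(c,(.437,.048,.024)))
for n,r,z in [('steel',.018,.024),('sknob',.009,.042),('base',.018,0)]:
    print(n,*fit(c,circP(r),z,(.4371,.0485,0),(.006,.006,1)))
im=ortho(c,.024,.40,.475,.015,.085,s=1000)[...,1].astype(int)
for i in (24,28,33,38,43): print(.015+i/1000,im[i].tolist())
print(im[:,36:38].mean(1).astype(int).tolist())
print(im[:,22:24].mean(1).astype(int).tolist())
"
```

```text
[0.4403 0.006  0.1369] [ 6.80511594e-01  7.32737294e-01 -5.82897169e-05 -1.59886603e-04] [315.81572141 176.71550114]
steel [0.4361 0.0485 0.9531] 48.2
sknob [0.4408 0.0425 0.7964] 31.3
base [0.4375 0.0453 0.296 ] 34.8
0.039 [167, 168, 168, 171, 167, 168, 170, 167, 169, 172, 169, 170, 167, 168, 165, 166, 163, 163, 162, 159, 152, 134, 127, 135, 136, 137, 137, 135, 133, 130, 127, 125, 129, 135, 133, 133, 131, 132, 127, 129, 129, 124, 123, 133, 135, 135, 136, 133, 132, 135, 135, 139, 155, 160, 168, 161, 163, 165, 163, 162, 164, 164, 164, 163, 162, 159, 159, 157, 158, 156, 158, 159, 161, 160, 162]
0.043 [167, 166, 165, 166, 166, 166, 170, 166, 168, 167, 167, 165, 166, 162, 162, 162, 161, 162, 156, 146, 133, 134, 137, 138, 137, 137, 133, 127, 130, 133, 136, 138, 139, 136, 131, 131, 132, 135, 134, 135, 136, 137, 135, 134, 126, 125, 130, 138, 138, 138, 140, 140, 139, 145, 153, 160, 163, 161, 161, 163, 162, 162, 164, 163, 163, 161, 163, 161, 160, 161, 162, 160, 159, 159, 160]
0.048 [166, 165, 165, 164, 165, 164, 167, 164, 168, 166, 165, 165, 164, 162, 161, 161, 159, 153, 145, 135, 139, 138, 1
[... 1044 characters left out ...]
239, 239, 238, 240, 239, 239, 238, 229, 191, 166, 162, 163, 163, 164, 168, 166, 145, 134, 136, 135, 135, 129, 121, 125, 131, 131, 130, 131, 133, 134, 136, 137, 136, 136, 138, 142, 141, 143, 143, 141, 125, 114, 129, 141, 141, 141, 142, 142, 144, 138, 124, 128, 147, 149, 147, 149, 147, 148, 150, 149, 151, 153, 155, 157, 158, 160, 161, 162, 162, 165]
[232, 218, 199, 176, 171, 170, 166, 163, 162, 165, 162, 163, 165, 182, 206, 199, 173, 161, 161, 160, 157, 146, 137, 133, 131, 132, 134, 135, 137, 136, 136, 138, 136, 139, 138, 138, 139, 138, 137, 137, 138, 139, 137, 135, 139, 148, 155, 157, 157, 156, 154, 155, 155, 155, 157, 159, 158, 159, 158, 162, 161, 162, 164, 166, 164, 167, 167, 167, 167, 168]
```

Rim and knob profiles agree: steel at (0.4363, 0.0484).

Call:
move_arm(commands=[{"hand": 4.5,"travel": [2,0,1.5],"twist": [0,0,0]},{"hand": 4.5,"travel": [2,-0.1,2.5],"twist": [0,0,0]},{"hand": 4.5,"travel": [0.3,0,2.5],"twist": [0,0,0]},{"hand": 4.5,"travel": [0,0,1.4],"twist": [0,0,0]},{"hand": 4.5,"travel": [0,0,0.5],"twist": [0,0,0]}])

```text
time: 39.45
position: [0.435, 0.049, 0.0512]
tool_rot: [0.68, 0.733, -0.001, -0.002]
ft_force: [0.2, 0.3, 0.1]
grip_width: 0.0448
grip_force: 0.0
```

Call:
move_arm(commands=[{"hand": 4.5,"travel": [0,0,0],"twist": [0,0,0]},{"hand": 4.5,"travel": [0,0,0],"twist": [0,0,0]},{"hand": 4.5,"travel": [0,0,0],"twist": [0,0,0]},{"hand": 4.5,"travel": [0,0,0],"twist": [0,0,0]},{"hand": 4.5,"travel": [0,0,0],"twist": [0,0,0]}])

```text
time: 39.87
position: [0.4372, 0.0479, 0.0538]
tool_rot: [0.681, 0.732, 0.001, 0.001]
ft_force: [-0.2, 0.2, -0.5]
grip_width: 0.0447
grip_force: 0.0
```

```bash
python3 -c "
from h import *
o=robot.get_obs();print(o['position'].round(4),o['tool_rot'])
plan(.4363,.0484,.0205,4.3,3)"
```

```text
[0.4372 0.0479 0.0538] [6.80961267e-01 7.32318675e-01 5.94534371e-04 8.70317702e-04]
([0.02, -0.03, 1.11], [0.04, 0.01, -0.05])
([0.02, -0.03, 1.11], [0.04, 0.01, -0.05])
([0.02, -0.03, 1.11], [0.04, 0.01, -0.05])
```

Call:
move_arm(commands=[{"hand": 4.5,"travel": [0.03,-0.05,1],"twist": [0,0,0]},{"hand": 4.5,"travel": [0.03,0,1],"twist": [0,0,0]},{"hand": 4.5,"travel": [0,0,0.8],"twist": [0,0,0]},{"hand": 4.5,"travel": [0,0,0.5],"twist": [0,0,0]},{"hand": 4.5,"travel": [0,0,0],"twist": [0,0,0]}])

```text
time: 40.28
position: [0.4356, 0.0487, 0.0193]
tool_rot: [0.681, 0.732, -0.0, -0.001]
ft_force: [-0.3, 0.4, 0.1]
grip_width: 0.0451
grip_force: 0.0
```

Call:
move_arm(commands=[{"hand": 4.5,"travel": [0,0,0],"twist": [0,0,0]},{"hand": 4.5,"travel": [0,0,0],"twist": [0,0,0]},{"hand": 4.5,"travel": [0,0,0],"twist": [0,0,0]}])

```text
time: 40.53
position: [0.4362, 0.0487, 0.0203]
tool_rot: [0.681, 0.732, 0.0, 0.0]
ft_force: [-0.7, 1.0, -0.0]
grip_width: 0.0449
grip_force: 0.0
```

Call:
move_arm(commands=[{"hand": 1.2,"travel": [0,0,0],"twist": [0,0,0]},{"hand": 1.2,"travel": [0,0,0],"twist": [0,0,0]},{"hand": 1.2,"travel": [0,0,0],"twist": [0,0,0]},{"hand": 1.2,"travel": [0,0,0],"twist": [0,0,0]},{"hand": 1.2,"travel": [0,0,0],"twist": [0,0,0]}], force=30)

```text
time: 40.95
position: [0.436, 0.0488, 0.02]
tool_rot: [0.681, 0.732, 0.0, 0.0]
ft_force: [-0.9, 0.1, 0.1]
grip_width: 0.0196
grip_force: 0.0
```

Call:
move_arm(commands=[{"hand": 1.2,"travel": [0,0,0],"twist": [0,0,0]},{"hand": 1.2,"travel": [0,0,0],"twist": [0,0,0]},{"hand": 1.2,"travel": [0,0,0],"twist": [0,0,0]}])

```text
time: 41.2
position: [0.4363, 0.0487, 0.02]
tool_rot: [0.681, 0.732, 0.0, 0.0]
ft_force: [0.9, 1.0, 0.2]
grip_width: 0.0165
grip_force: 30.0
```

Call:
move_arm(commands=[{"hand": 1.2,"travel": [0,0,-0.5],"twist": [0,0,0]},{"hand": 1.2,"travel": [0,0,-2],"twist": [0,0,0]},{"hand": 1.2,"travel": [0,0,-3],"twist": [0,0,0]},{"hand": 1.2,"travel": [0,0,-3],"twist": [0,0,0]},{"hand": 1.2,"travel": [2,-0.1,-2],"twist": [0,0,0]}])

```text
time: 41.62
position: [0.4348, 0.0669, 0.1271]
tool_rot: [0.682, 0.732, 0.0, 0.001]
ft_force: [1.4, -0.2, -1.9]
grip_width: 0.0169
grip_force: 30.0
```

Call:
move_arm(commands=[{"hand": 1.2,"travel": [3.8,-0.3,0],"twist": [0,0,0]},{"hand": 1.2,"travel": [3.8,-0.3,0],"twist": [0,0,0]},{"hand": 1.2,"travel": [3.8,-0.2,0],"twist": [0,0,0]},{"hand": 1.2,"travel": [3.8,-0.2,0],"twist": [0,0,0]},{"hand": 1.2,"travel": [3.5,-0.2,0],"twist": [0,0,0]}])

```text
time: 42.03
position: [0.4064, 0.2559, 0.1251]
tool_rot: [0.681, 0.733, -0.001, -0.0]
ft_force: [0.8, 0.8, -2.7]
grip_width: 0.0166
grip_force: 30.0
```

Call:
move_arm(commands=[{"hand": 1.2,"travel": [1.5,0,0],"twist": [0,0,0]},{"hand": 1.2,"travel": [0,0,0],"twist": [0,0,0]},{"hand": 1.2,"travel": [0,0,0],"twist": [0,0,0]},{"hand": 1.2,"travel": [0,0,0],"twist": [0,0,0]},{"hand": 1.2,"travel": [0,0,0],"twist": [0,0,0]}])

```text
time: 42.45
position: [0.4064, 0.268, 0.1248]
tool_rot: [0.681, 0.732, -0.001, -0.0]
ft_force: [0.6, -0.9, -2.2]
grip_width: 0.0163
grip_force: 30.0
```

Call:
move_arm(commands=[{"hand": 1.2,"travel": [0,0,0],"twist": [0,0,0]},{"hand": 1.2,"travel": [0,0,0],"twist": [0,0,0]},{"hand": 1.2,"travel": [0,0,0],"twist": [0,0,0]}])

```text
time: 42.7
position: [0.407, 0.2685, 0.125]
tool_rot: [0.681, 0.732, -0.0, -0.0]
ft_force: [-1.2, -0.6, -1.8]
grip_width: 0.0164
grip_force: 30.0
```

```bash
python3 -c "
from h import *
c=snap('wrist','w19');o=robot.get_obs();print(o['position'].round(4),o['grip_width'],o['grip_force'],o['tool_rot'])
for z in (.034,.0315):
  v=fit(c,circP(.0195),z,(.4059,.3336,0),(.008,.008,1));print(v)
print('brass top',fit(c,circP(.022),.0555,(.3989,.4233,0),(.006,.006,1)))
h=ortho(c,.034,.37,.45,.3,.37,s=2000).astype(int);m=((h[...,0]-h[...,1])<40).astype('u1')
n,l,st,ce=cv2.connectedComponentsWithStats(m);print([ (st[i].tolist(),(ce[i]/2000+[.37,.3]).round(4).tolist()) for i in range(n) if 1000<st[i][4]])
plan(v[0][0],v[0][1],.07,4.4,4)"
```

```text
[0.407  0.2686 0.125 ] 0.01610738069581885 29.999551277433056 [ 6.8128014e-01  7.3202279e-01 -7.0727911e-05 -2.6176992e-05]
(array([ 0.4059,  0.3335, -0.0746]), np.float64(157.8))
(array([ 0.406 ,  0.3335, -0.9967]), np.float64(168.0))
brass top (array([0.3984, 0.4227, 0.5155]), np.float64(128.7))
[([0, 7, 144, 133, 12332], [0.4049, 0.3387]), ([0, 0, 161, 140, 5252], [0.4259, 0.325]), ([33, 29, 78, 77, 4714], [0.406, 0.3335])]
([1.62, 0.09, 1.37], [-0.0, 0.0, -0.07])
([1.62, 0.09, 1.37], [-0.0, 0.0, -0.07])
([1.62, 0.1, 1.37], [-0.0, 0.0, -0.07])
([1.62, 0.1, 1.37], [-0.0, 0.0, -0.07])
```

Call:
move_arm(commands=[{"hand": 1.2,"travel": [1.7,0.1,0.8],"twist": [0,0,0]},{"hand": 1.2,"travel": [2,0.1,1.3],"twist": [0,0,0]},{"hand": 1.2,"travel": [2,0.1,1.4],"twist": [0,0,0]},{"hand": 1.2,"travel": [0.8,0.1,1.2],"twist": [0,0,0]},{"hand": 1.2,"travel": [0,0,0.8],"twist": [0,0,0]}])

```text
time: 43.17
position: [0.4062, 0.3357, 0.069]
tool_rot: [0.68, 0.733, 0.0, -0.0]
ft_force: [0.1, -1.0, -1.8]
grip_width: 0.0166
grip_force: 30.0
```

Call:
move_arm(commands=[{"hand": 1.2,"travel": [0,0,0.3],"twist": [0,0,0]},{"hand": 1.2,"travel": [0,0,0],"twist": [0,0,0]},{"hand": 1.2,"travel": [0,0,0],"twist": [0,0,0]},{"hand": 1.2,"travel": [0,0,0],"twist": [0,0,0]},{"hand": 1.2,"travel": [0,0,0],"twist": [0,0,0]}])

```text
time: 43.58
position: [0.4065, 0.334, 0.0676]
tool_rot: [0.681, 0.732, 0.001, 0.0]
ft_force: [-0.4, 0.6, -2.6]
grip_width: 0.0165
grip_force: 30.0
```

Call:
move_arm(commands=[{"hand": 1.2,"travel": [0,0,0],"twist": [0,0,0]},{"hand": 1.2,"travel": [0,0,0],"twist": [0,0,0]},{"hand": 1.2,"travel": [0,0,0],"twist": [0,0,0]},{"hand": 1.2,"travel": [0,0,0],"twist": [0,0,0]}])

```text
time: 43.92
position: [0.4061, 0.3343, 0.0671]
tool_rot: [0.681, 0.732, 0.0, 0.0]
ft_force: [0.9, 0.2, -1.9]
grip_width: 0.0169
grip_force: 30.0
```

```bash
python3 -c "
from h import *
o=robot.get_obs();print(o['position'].round(4),o['tool_rot'])
plan(.4060,.3338,.055,4.3,4)"
```

```text
[0.4061 0.3343 0.0671] [6.80861559e-01 7.32412123e-01 1.33824600e-04 4.39786056e-05]
([-0.01, -0.0, 0.3], [0.0, -0.0, -0.03])
([-0.01, -0.0, 0.3], [0.0, -0.0, -0.03])
([-0.01, -0.0, 0.3], [0.0, -0.0, -0.03])
([-0.01, -0.0, 0.3], [0.0, -0.0, -0.03])
```

Call:
move_arm(commands=[{"hand": 1.2,"travel": [-0.03,0,0.3],"twist": [0,0,0]},{"hand": 1.2,"travel": [-0.02,0,0.3],"twist": [0,0,0]},{"hand": 1.2,"travel": [0,0,0.3],"twist": [0,0,0]},{"hand": 1.2,"travel": [0,0,0.2],"twist": [0,0,0]},{"hand": 1.2,"travel": [0,0,0],"twist": [0,0,0]}])

```text
time: 44.33
position: [0.4056, 0.3336, 0.0553]
tool_rot: [0.681, 0.732, -0.001, -0.0]
ft_force: [-0.2, 0.4, -2.7]
grip_width: 0.0162
grip_force: 30.0
```

Call:
move_arm(commands=[{"hand": 1.2,"travel": [0,0,0],"twist": [0,0,0]},{"hand": 1.2,"travel": [0,0,0],"twist": [0,0,0]},{"hand": 1.2,"travel": [0,0,0],"twist": [0,0,0]}])

```text
time: 44.58
position: [0.4061, 0.3339, 0.056]
tool_rot: [0.681, 0.732, 0.0, 0.0]
ft_force: [-0.0, -0.4, -2.5]
grip_width: 0.0164
grip_force: 30.0
```

Call:
move_arm(commands=[{"hand": 1.2,"travel": [0,0,0.1],"twist": [0,0,0]},{"hand": 1.2,"travel": [0,0,0.1],"twist": [0,0,0]},{"hand": 1.2,"travel": [0,0,0.05],"twist": [0,0,0]},{"hand": 1.2,"travel": [0,0,0],"twist": [0,0,0]}])

```text
time: 44.92
position: [0.406, 0.3338, 0.0533]
tool_rot: [0.681, 0.732, -0.0, -0.0]
ft_force: [0.0, -0.1, -2.0]
grip_width: 0.0167
grip_force: 30.0
```

Call:
move_arm(commands=[{"hand": 1.2,"travel": [0,0,0.1],"twist": [0,0,0]},{"hand": 1.2,"travel": [0,0,0.05],"twist": [0,0,0]},{"hand": 1.2,"travel": [0,0,0],"twist": [0,0,0]},{"hand": 1.2,"travel": [0,0,0],"twist": [0,0,0]}])

```text
time: 45.25
position: [0.4062, 0.3339, 0.0521]
tool_rot: [0.681, 0.732, 0.0, 0.0]
ft_force: [0.2, 0.2, -0.7]
grip_width: 0.0167
grip_force: 30.0
```

Call:
move_arm(commands=[{"hand": 1.2,"travel": [0,0,0.05],"twist": [0,0,0]},{"hand": 1.2,"travel": [0,0,0],"twist": [0,0,0]},{"hand": 1.2,"travel": [0,0,0],"twist": [0,0,0]}])

```text
time: 45.5
position: [0.4063, 0.3339, 0.0519]
tool_rot: [0.681, 0.732, 0.0, 0.0]
ft_force: [-0.2, -1.2, 4.1]
grip_width: 0.0166
grip_force: 30.0
```

Seated at the expected depth. I release, retreat and verify numerically.

Call:
move_arm(commands=[{"hand": 4,"travel": [0,0,0],"twist": [0,0,0]},{"hand": 4,"travel": [0,0,0],"twist": [0,0,0]},{"hand": 4,"travel": [0,0,0],"twist": [0,0,0]},{"hand": 4,"travel": [0,0,0],"twist": [0,0,0]},{"hand": 4,"travel": [0,0,0],"twist": [0,0,0]}])

```text
time: 45.92
position: [0.4059, 0.3338, 0.0512]
tool_rot: [0.681, 0.732, -0.0, -0.0]
ft_force: [0.7, -0.2, 0.5]
grip_width: 0.0379
grip_force: 0.0
```

Call:
move_arm(commands=[{"hand": 4,"travel": [0,0,-0.5],"twist": [0,0,0]},{"hand": 4,"travel": [0,0,-2],"twist": [0,0,0]},{"hand": 4,"travel": [0,0,-3],"twist": [0,0,0]},{"hand": 4,"travel": [0,0,-4],"twist": [0,0,0]},{"hand": 4,"travel": [-1.5,0,-4],"twist": [0,0,0]}])

```text
time: 46.33
position: [0.4068, 0.3204, 0.1868]
tool_rot: [0.68, 0.733, 0.0, -0.0]
ft_force: [1.0, 0.5, -0.2]
grip_width: 0.04
grip_force: 0.0
```

Call:
move_arm(commands=[{"hand": 4,"travel": [-2,0,-2],"twist": [0,0,0]},{"hand": 4,"travel": [0,0,0],"twist": [0,0,0]},{"hand": 4,"travel": [0,0,0],"twist": [0,0,0]},{"hand": 4,"travel": [0,0,0],"twist": [0,0,0]},{"hand": 4,"travel": [0,0,0],"twist": [0,0,0]}])

```text
time: 46.75
position: [0.4075, 0.2993, 0.2041]
tool_rot: [0.681, 0.733, -0.001, -0.001]
ft_force: [0.1, -0.1, 0.1]
grip_width: 0.04
grip_force: 0.0
```

```bash
python3 -c "
from h import *
c=snap('wrist','w20');o=robot.get_obs();print(o['position'].round(4),o['ft_force'])
for n,P,z,g in [('brass',circP(.022),.0555,(.3989,.4233,0)),('steel',circP(.018),.0555,(.406,.3335,0)),('big',circP(.0235),.034,(.3989,.4233,0)),('small',circP(.0195),.034,(.406,.3335,0)),('plate',rectP(.068,.148,.02),.034,(.403,.379,4.4))]:
    print(n,*fit(c,P,z,g,(.008,.008,4)))
for n,P,z,g in [('brass',circP(.022),.0,(.3989,.4233,0)),('steel',circP(.018),.0,(.406,.3335,0))]:
    print(n,[(k,fit(c,P,k/1000,g,(.008,.008,1))[1]) for k in (45,50,53,56,59,62,68)])
"
```

```text
[0.4075 0.2993 0.2039] [0.03902365 0.71210477 0.05523881]
brass [ 0.3985  0.4224 -2.9489] 105.7
steel [0.4057 0.3353 0.3769] 106.9
big [0.3983 0.4262 2.5609] 101.1
small [ 0.4059  0.333  -3.4723] 108.8
plate [0.4023 0.3794 4.5372] 114.0
brass [(45, np.float64(111.2)), (50, np.float64(112.3)), (53, np.float64(109.6)), (56, np.float64(104.8)), (59, np.float64(98.4)), (62, np.float64(94.6)), (68, np.float64(90.0))]
steel [(45, np.float64(91.2)), (50, np.float64(98.0)), (53, np.float64(102.7)), (56, np.float64(107.8)), (59, np.float64(112.4)), (62, np.float64(116.2)), (68, np.float64(118.9))]
```

Placements match: both weights seated 32 mm above their grasp height on the table, against 31.5 mm expected for the recess floors. I'm handing in.

```bash
python3 -c "
from h import *
print(robot.hand_in())"
```

```text
the job is handed in; nothing more can be done
None
```

The stack is assembled in the jig in the order asked (shell, display, pressing plate, brass weight, steel weight) and the job is handed in. Each part settled at its expected seated height with light contact (under 6 N). I finished at about 47 s of the 96 s, but the hand-in returned no verdict.

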